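# Restart the pastry case from its push-latch control box

### The job

Restart the pastry case from the grey control box on the counter: press the front of its push-latch cover to pop it open, press the larger of the two round buttons inside all the way down, then push the raised cover back over and press it down until it latches shut. Do it all by touch with the fingertips, do not press the small button, and leave the things standing round the box where they are.

Things in the scene. Friction and masses are not known exactly. Their poses are not given: they have to be found in the camera images.
- box: grey control box fixed to the counter, 150 x 150 x 80 mm; origin at the centre of its underside, x from its slotted front to its rear (hinge side), y to its left, z up. The cover closes a well in its top, 44 mm deep, box x -62 to +55 mm, 122 mm wide; a black latch housing, 30 mm high, stands in the well at the front (box x -62 to -36 mm, y -26 to +18 mm)
- cover (a joint): hinge angle, rad: 0 = latched shut, level with the rim; 1.70 = fully open, 7 degrees past upright; negative = pressed in, hard stop at -0.085. A spring always drives it open, in about 2 s. Shut: pressed in beyond -0.06 (3 N) and let go, it swings up by itself. Open: pushed down beyond -0.065 (4 N) and let go, it latches at 0. The next press would pop it open again
- cover_press (a point): point on the outer face of the white cover plate (113 x 118 x 6 mm), middle of the ribbed 22 x 60 mm press pad near its free front edge, 89 mm from the hinge axis, 18 mm from the free edge; moves with the cover. The forces given for the cover are felt here; 7 to 12 N surely reaches the stop, 8 mm below the latched level
- cover_hinge (a point): middle of the cover's hinge axis, which runs along the box's y axis at box x = +50 mm, z = 79 mm, half way through the plate's thickness; the outer face lies 3 mm from the axis plane
- big_button_top (a point): centre of the top of the large steel button in the well, cap diameter 34 mm, top 22 mm below the box's rim, at box x of about -4 mm and 30 mm left or right of the box's middle (it differs from run to run); moves with the button
- big_button (a joint): travel of the large button, m: 0 = up, 0.006 = fully down (5 N); springs back
- small_button_top (a point): centre of the top of the small steel button, cap diameter 16 mm, 60 mm beside the large one; must not be pressed
- small_button (a joint): travel of the small button, m: 0 = up, 0.005 = fully down
- salt_shaker: glass salt shaker with a steel top, 44 mm across, 90 mm high, loose, to the left of the box; origin at the centre of its underside
- toothpick_pot: small steel pot of toothpicks, 43 mm across, 70 mm high, loose, to the right of the box; origin at the centre of its underside
- milk_jug: steel milk jug with a handle, 72 x 94 x 80 mm, loose, behind the box; origin at the centre of its underside
- order_pad: red order pad lying flat, 148 x 103 x 12 mm, loose, behind and to the left of the box; origin at the centre of its underside

How it is judged:
By the outcome, as a careful person would: the job done as asked, in the order asked, and still so for the second after the job is handed in, with the robot touching nothing.
It also fails if it takes over 51 s, if anything falls off the work surface, if the arm or the gripper's body presses on something with over 40 N, if the wrist force passes 120 N, or if a joint passes its speed limit or range.

### The arm

A 6-joint arm with a two-finger parallel gripper is mounted at the origin on a cart in front of the work surface, level with it; the furniture and walls round the work are solid. World frame = base frame: x ahead of the robot, y to its left, z up, the work surface at z = 0. Lengths are in m, angles in rad, forces in N, time in s.
With the tool pointing down it reaches from about 0.325 to 1 m from the base axis. Payload 5.1 kg.
Tool frame: the origin (TCP) lies midway between the tips of the shut fingers; the grasp point (between the pads) lies 19 mm behind it; z points along the fingers, y is the direction in which the jaws open and shut (so a half turn about z gives the same grasp; the last joint's range is limited). The gripper opens to 85 mm and grips with 20 to 120 N. Pads are 22 mm wide; open, the fingers measure 114 mm over their backs; the gripper's body (76 mm by 85 mm) begins 54 mm behind the grasp point. The pads swing forward as they close: fully open they stand 13 mm farther back than shut.
Start: joints at [-1.325, 0.124, 1.65, -0, 1.367, -0.083], TCP at [0.21, -0.615, 0.198] pointing down, gripper open.
Joint ranges: [-2.61, 2.61], [-1.02, 2.33], [0.03, 2.71], [-1.35, 4.49], [0.32, 2.68], [-2.91, 2.91]. Speed limits (rad/s): [2.57, 2.57, 3.14, 3.14, 3.14, 3.14].

### API

Orientations are given as [roll, pitch, yaw] about the fixed x, y, z axes, in that order (R = Rz(yaw) Ry(pitch) Rx(roll)).
In Python, from workcell import r gives the robot as it stands.
- The arm moves only by the tool jog_arm, never from a script. Its argument "plan" is a list of rows, each a list of 3 entries, a list of its own where there are three numbers: the finger opening in m, from 0 to 0.0854, then the shift along the tool's x, y, z in m, then the turn, a rotation vector about the tool's x, y, z in rad. In form: [[claw, [tx, ty, tz], [ax, ay, az]], ...]. A call has 1 to 10 rows; each row shifts and turns the commanded pose from where the row before left it, along the tool's axes as they then stand; what a row does not reach is not made up. A row lasts 1/12 s, in which the tool goes at most 41.7 mm and 7.16 degrees, less where a joint would pass 70% of its speed; a pose out of reach is approached as far as the arm can. A call is refused whole if a number of a shift passes 0.0417 or a number of a turn 0.125, either way. A call with a gripper value outside its range is refused whole. The fingers move at their own pace and stop on an object; "grip_force" is the grip in N (left out, the last holds). Time passes only in rows, so rows that do not move let the fingers close. It gives the time, the measured TCP pose, the force and the opening at its end, in the units of the state.
- r.get_state(): the state, without advancing time (a new reading comes with each control period).
- r.grab_frame(name): name is "scene" or "top"; returns a dict with "frame" (420x560x3 uint8, red, green, blue), "fx", "fy", "cx", "cy" (pixels), "origin" and "orientation" of the camera in the world. Camera axes: x right, y up, looking along -z (the intrinsics and any distortion apply to the point x, -y, -z); pixel columns grow to the right and rows downward; lengths in m; the calibration is good to about 2 mm. A picture is of the moment at which its call begins. There is no depth.
- r.job_done(): hands the job in, once; it reports no verdict.
Trained networks look in a picture, given as the dict that the camera call returned (one of the last four; its "shot" number tells which), for a name from the list of things; names that differ only in an ending like _2 or _b are one class to them, and where a whole thing is asked for, a point or a joint stands for the part that bears it (a point fixed in the world has none). Each returns a list of dicts, best first, with "p" (0 to 1); they miss things now and then, are a little off and sometimes report something else, mostly with a low value. They report only what shows in the picture. A call takes as long as a camera call.
- r.recognise(picture, name): "point" ([column, row] as shares, 0 to 1, of the picture: columns of its width, rows of its height, amid what is visible of it).
- r.masks_of(picture, name): "region" (420x560 bool, what is visible of it) and "point" ([column, row] as shares, 0 to 1, of the picture: columns of its width, rows of its height, amid what is visible of it).
The state is a dict: "clock": time; "q": joint angles; "dq": joint speeds; "joint_efforts": joint torques, N m; "tcp_pos": TCP position; "orientation": TCP orientation; "contact_force": force on the tool from outside, world axes, zero at the start; "ft_torque": the same for the moment, N m; "gripper_width": finger opening in m.
Only numpy, scipy, OpenCV 4.12 (cv2) and the standard library are available. Lean on these libraries where they do the work, as an engineer would, in place of code of your own. Each camera call takes 0.05 s, during which the arm holds its last target.

## Working session

There is one attempt and no reset: what is moved stays moved. The work goes in short steps, Python scripts to look and compute and a tool call to move; the robot and the scene stay as the last step left them, time stands still between calls to the robot, and variables do not carry over. Pictures are saved under pics/ and viewed, and the job is handed in when it is done.

Besides the shell and the picture viewer there is one more tool, called after ">>>" by a JSON object that holds its "api" and its "payload". jog_arm: Moves the arm, as the interface text tells. Its arguments: {"type":"object","properties":{"plan":{"type":"array","items":{"type":"array"}},"grip_force":{"type":"number"}},"required":["plan"]}

```bash
mkdir -p pics; ls
python3 - <<'E'
from workcell import r
import cv2
print(r.get_state())
for n in("scene","top"):
    p=r.grab_frame(n); cv2.imwrite(f"pics/{n}0.png",p["frame"][:,:,::-1])
    print({k:v for k,v in p.items() if k!="frame"})
    for o in("box","cover","cover_press","cover_hinge","salt_shaker","toothpick_pot","milk_jug","order_pad"):
        print(n,o,[(d["p"],d["point"][0]*560,d["point"][1]*420) for d in r.recognise(p,o)][:2])
E
```

```text
pics
{'clock': 0.0, 'q': array([-1.32456905e+00,  1.24500267e-01,  1.65166956e+00, -1.30503448e-05,
        1.36750871e+00, -8.25804450e-02]), 'dq': array([-0.00012817,  0.00050755, -0.00063522, -0.00038551,  0.00055065,
        0.00088907]), 'joint_efforts': array([-2.58843102e-04, -4.23611319e+01, -3.65449655e+01, -7.25032578e-05,
        6.96447969e-03,  2.02924832e-05]), 'tcp_pos': array([ 0.20970861, -0.61452107,  0.19625886]), 'orientation': array([-3.13951283e+00, -1.59324393e-04,  3.28810204e-01]), 'contact_force': array([0.24302017, 0.19556824, 0.1941023 ]), 'ft_torque': array([-0.01009252,  0.0400018 ,  0.02840756]), 'gripper_width': 0.08546272381283966}
{'fx': 401.23387495168964, 'fy': 401.23387495168964, 'cx': 278.991661291659, 'cy': 207.26021770587576, 'origin': array([0.21593467, 0.58441611, 0.7214091 ]), 'orientation': array([ 0.79889358,  0.0074886 , -2.56767509]), 'shot': 1}
scene box [(0.86, 338.40799999999996, 203.78400000000002)]
scene cover [(0.68, 342.104, 189.882), (0.29, 336.78400000000005, 206.22)]
scene cover_press [(0.6, 341.992, 190.21800000000002)]
scene 
[... 221 characters left out ...]
cene order_pad [(0.61, 238.0, 221.59199999999998), (0.17, 341.992, 190.008)]
{'fx': 386.8866475892524, 'fy': 386.8866475892524, 'cx': 273.88725377946446, 'cy': 212.7847489243831, 'origin': array([0.46099918, 0.01815832, 0.98304377]), 'orientation': array([ 0.14972409,  0.03011402, -1.55685357]), 'shot': 2}
top box [(0.95, 336.616, 264.306)]
top cover [(0.67, 334.376, 263.382), (0.57, 265.776, 257.88)]
top cover_press [(0.79, 337.40000000000003, 264.68399999999997)]
top cover_hinge [(0.87, 335.72, 263.004)]
top salt_shaker [(0.77, 265.608, 257.796)]
top toothpick_pot [(0.75, 406.67199999999997, 281.61)]
top milk_jug [(0.72, 343.392, 188.79)]
top order_pad [(0.73, 271.208, 186.98399999999998)]
```

View pics/scene0.png

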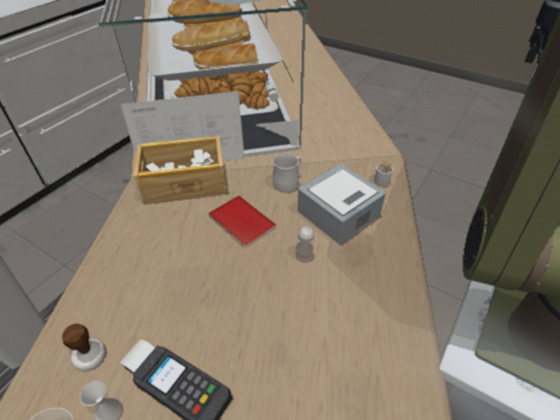

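View pics/top0.png

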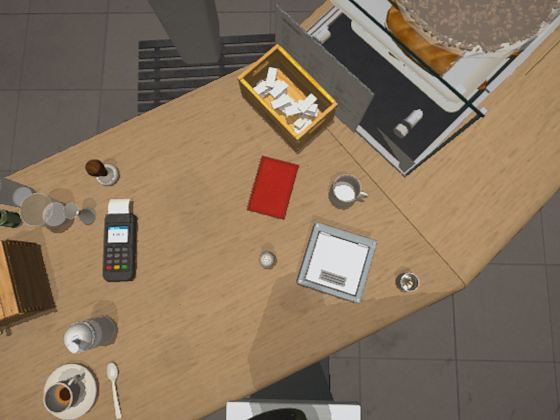

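The top view shows the box at about (337,262), its pad at (333,279), shaker (266,260), pot (408,282), jug (345,190). I'll zoom in to measure.

```bash
cat > h.py <<'E'
import numpy as np,cv2
from scipy.spatial.transform import Rotation as R
def rot(p): return R.from_euler('xyz',p["orientation"]).as_matrix()
def ray(p,u,v):
    d=np.array([(u-p["cx"])/p["fx"],-(v-p["cy"])/p["fy"],-1.]); return rot(p)@d
def atz(p,u,v,z):
    d=ray(p,u,v); o=np.array(p["origin"]); return o+d*(z-o[2])/d[2]
def proj(p,X):
    c=(np.atleast_2d(X)-p["origin"])@rot(p)
    return np.c_[p["cx"]+p["fx"]*c[:,0]/-c[:,2], p["cy"]-p["fy"]*c[:,1]/-c[:,2]]
E
python3 - <<'E'
from workcell import r
import cv2,pickle
from h import *
for n,(a,b,c,d) in {"scene":(280,380,150,250),"top":(280,400,210,310)}.items():
    p=r.grab_frame(n); pickle.dump(p,open(f"pics/{n}0.pkl","wb"))
    im=p["frame"][c:d,a:b,::-1]; cv2.imwrite(f"pics/{n}z.png",cv2.resize(im,None,fx=6,fy=6,interpolation=cv2.INTER_CUBIC))
p=pickle.load(open("pics/top0.pkl","rb"))
m=r.masks_of(p,"box")
for k in m[:2]:
    cs,_=cv2.findContours(k["region"].astype("uint8"),cv2.RETR_EXTERNAL,cv2.CHAIN_APPROX_NONE)
    print(k["p"],k["region"].sum(),cv2.minAreaRect(max(cs,key=len)))
m=r.masks_of(p,"cover")
for k in m[:2]:
    cs,_=cv2.findContours(k["region"].astype("uint8"),cv2.RETR_EXTERNAL,cv2.CHAIN_APPROX_NONE)
    print(k["p"],k["region"].sum(),cv2.minAreaRect(max(cs,key=len)),cv2.boxPoints(cv2.minAreaRect(max(cs,key=len))))
E
```

```text
0.58 4346 ((336.6193542480469, 261.7267150878906), (67.61195373535156, 66.22875213623047), 17.241458892822266)
0.69 258 ((266.5, 258.5), (17.0, 17.0), 90.0) [[258. 250.]
 [275. 250.]
 [275. 267.]
 [258. 267.]]
0.59 2610 ((336.0204772949219, 262.9784851074219), (54.00728988647461, 49.99592971801758), 16.990825653076172) [[302.89062 278.99435]
 [317.50037 231.18068]
 [369.15033 246.96262]
 [354.5406  294.7763 ]]
```

View pics/topz.png

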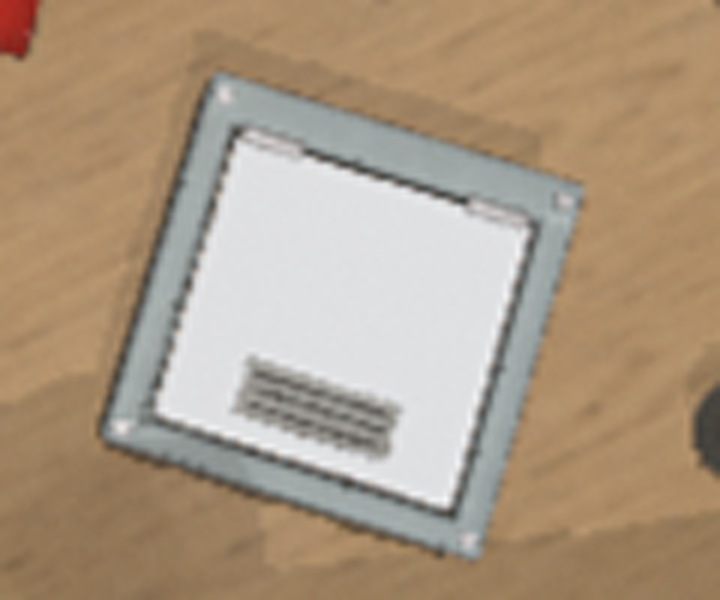

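View pics/scenez.png

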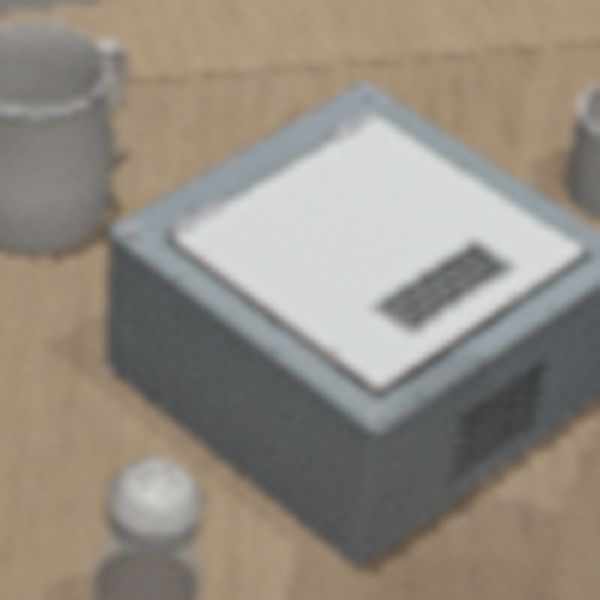

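```bash
cat >> h.py <<'E'
import pickle
E
python3 - <<'E'
from h import *
from scipy.optimize import least_squares
t=pickle.load(open("pics/top0.pkl","rb")); s=pickle.load(open("pics/scene0.pkl","rb"))
tc=np.array([(217,73),(582,185),(478,558),(103,437)])/6+[280,210]-.4
sc=np.array([(113,233),(365,85),(372,435)])/6+[280,150]-.4  # RL, RR, FL
sb=np.array([(365,570)])/6+[280,150]-.4 # FL bottom
C=np.array([(75,75,80),(75,-75,80),(-75,-75,80),(-75,75,80),(-75,75,0)])/1e3
def W(x,P):
    c,s_=np.cos(x[2]),np.sin(x[2]); M=np.array([[c,-s_,0],[s_,c,0],[0,0,1]]); return P@M.T+[x[0],x[1],x[3] if len(x)>3 else 0]
def f(x,ut=1,us=1):
    o=[]
    if ut:o.append((proj(t,W(x,C[:4]))-tc).ravel())
    if us:o.append((proj(s,W(x,C[[0,1,3,4]]))-np.r_[sc,sb]).ravel())
    return np.concatenate(o)
for a in((1,0),(0,1),(1,1)):
    q=least_squares(f,[.34,-.13,-.3],args=a); print(a,q.x,np.round(q.fun,1))
x=q.x
pp=np.array([317,408])/6+[280,210]-.4
w=atz(t,*pp,.082); print("pad",w)
c,s_=np.cos(x[2]),np.sin(x[2]); d=w[:2]-x[:2]; print("box coords",c*d[0]+s_*d[1],-s_*d[0]+c*d[1])
print("press nominal",W(x,np.array([[-.039,0,.082],[-.004,.03,.058],[-.004,-.03,.058]])))
for n,u,v,z in(("salt",266,260,.09),("pot",408,282,.07),("jug",345,190,.08)):print(n,atz(t,u,v,z))
E
```

```text
(1, 0) [ 0.4849326  -0.09995679 -0.29487027] [-0.6 -0.8  0.7 -0.2  0.3  0.7 -0.5  0.3]
(0, 1) [ 0.4827774  -0.09639454 -0.29830198] [-0.9 -0.6  0.4 -1.   1.4  0.  -1.   1.1]
(1, 1) [ 0.48423387 -0.09887743 -0.29429164] [-1.1 -0.5  0.3  0.  -0.1  1.  -1.   0.7 -0.9 -1.3  0.1 -1.7  1.5 -0.9
 -0.9  0.2]
pad [ 0.44789304 -0.08890724  0.082     ]
box coords -0.03767042795062503 -0.0009995446729311568
press nominal [[ 0.44691056 -0.08756501  0.082     ]
 [ 0.48910769 -0.06900695  0.058     ]
 [ 0.47170397 -0.12642742  0.058     ]]
salt [0.48566312 0.06351448 0.09      ]
pot [ 0.44022784 -0.26343527  0.07      ]
jug [ 0.65307152 -0.12054517  0.08      ]
```

>>> {"api": "jog_arm", "payload": {"plan": [[0, [0.0197, -0.0211, 0], [0, 0, 0]], [0, [0.0197, -0.0211, 0], [0, 0, 0]], [0, [0.0197, -0.0211, 0], [0, 0, 0]], [0, [0.0197, -0.0211, 0], [0, 0, 0]], [0, [0.0197, -0.0211, 0], [0, 0, 0]], [0, [0.0197, -0.0211, 0], [0, 0, 0]], [0, [0.0197, -0.0211, 0], [0, 0, 0]], [0, [0.0197, -0.0211, 0], [0, 0, 0]], [0, [0.0197, -0.0211, 0], [0, 0, 0]], [0, [0.0197, -0.0211, 0], [0, 0, 0]]], "grip_force": 20}}

```text
clock: 1.93
tcp_pos: [0.3285, -0.3506, 0.1977]
orientation: [3.141, -0.0, 0.328]
contact_force: [-0.2, -0.6, 0.5]
gripper_width: 0.0001
```

>>> {"api": "jog_arm", "payload": {"plan": [[0, [0.0197, -0.0211, 0], [0, 0, 0]], [0, [0.0197, -0.0211, 0], [0, 0, 0]], [0, [0.0197, -0.0211, 0], [0, 0, 0]], [0, [0.0197, -0.0211, 0], [0, 0, 0]], [0, [0.0197, -0.0211, 0], [0, 0, 0]], [0, [0.0197, -0.0211, 0], [0, 0, 0]], [0, [0.0197, -0.0211, 0], [0, 0, 0]], [0, [0.0197, -0.0211, 0], [0, 0, 0]], [0, [0.0197, -0.0211, 0], [0, 0, 0]], [0, [0.0197, -0.0211, 0], [0, 0, 0]]]}}

```text
clock: 2.77
tcp_pos: [0.4469, -0.0872, 0.1978]
orientation: [3.141, -0.001, 0.329]
contact_force: [0.3, -0.7, -0.5]
gripper_width: -0.0
```

>>> {"api": "jog_arm", "payload": {"plan": [[0, [0, 0, 0.01], [0, 0, 0.104]], [0, [0, 0, 0.01], [0, 0, 0.104]], [0, [0, 0, 0.01], [0, 0, 0.104]], [0, [0, 0, 0.01], [0, 0, 0.104]], [0, [0, 0, 0.01], [0, 0, 0.104]], [0, [0, 0, 0.01], [0, 0, 0.104]], [0, [0, 0, 0], [0, 0, 0]], [0, [0, 0, 0], [0, 0, 0]]]}}

```text
clock: 3.43
tcp_pos: [0.4461, -0.0884, 0.1372]
orientation: [-3.142, 0.001, -0.293]
contact_force: [-0.8, -0.2, 0.6]
gripper_width: 0.0002
```

Run:
```python
from workcell import r
s=r.get_state(); print(s)
```

```text
{'clock': 3.4333, 'q': array([-3.13833537e-01, -2.80146121e-01,  2.13315349e+00, -6.57757316e-06,
        1.28965588e+00,  1.54954964e+00]), 'dq': array([ 0.0001065 , -0.01080826, -0.02342264,  0.00189689, -0.0014354 ,
       -0.00487342]), 'joint_efforts': array([ 1.75968662e-02, -2.21499735e+01, -3.49149334e+01,  6.24464283e-04,
        4.78117989e-03,  9.77893244e-02]), 'tcp_pos': array([ 0.44610912, -0.08843865,  0.13720461]), 'orientation': array([-3.14157622e+00,  1.07048725e-03, -2.92585017e-01]), 'contact_force': array([-0.80943135, -0.16760214,  0.58165859]), 'ft_torque': array([ 0.00642687, -0.02576244, -0.01750364]), 'gripper_width': 0.0002139404804020676}
```

>>> {"api": "jog_arm", "payload": {"plan": [[0, [0, 0, 0.012], [0, 0, 0]], [0, [0, 0, 0.012], [0, 0, 0]], [0, [0, 0, 0.012], [0, 0, 0]], [0, [0, 0, 0.008], [0, 0, 0]], [0, [0, 0, 0.003], [0, 0, 0]], [0, [0, 0, 0], [0, 0, 0]]]}}

```text
clock: 3.93
tcp_pos: [0.4454, -0.0882, 0.0889]
orientation: [-3.142, 0.003, -0.295]
contact_force: [-0.7, 0.6, 0.2]
gripper_width: -0.0001
```

Run:
```python
from workcell import r
import cv2,numpy as np
print(r.get_state()["contact_force"])
ims=[]
for n,(a,b,c,d) in {"scene":(270,410,110,250),"top":(270,410,190,330)}.items():
    p=r.grab_frame(n); ims.append(cv2.resize(p["frame"][c:d,a:b,::-1],(400,400),interpolation=cv2.INTER_CUBIC))
cv2.imwrite("pics/a1.png",np.hstack(ims))
```

```text
[-0.72626035  0.58322738  0.16208618]
```

View pics/a1.png

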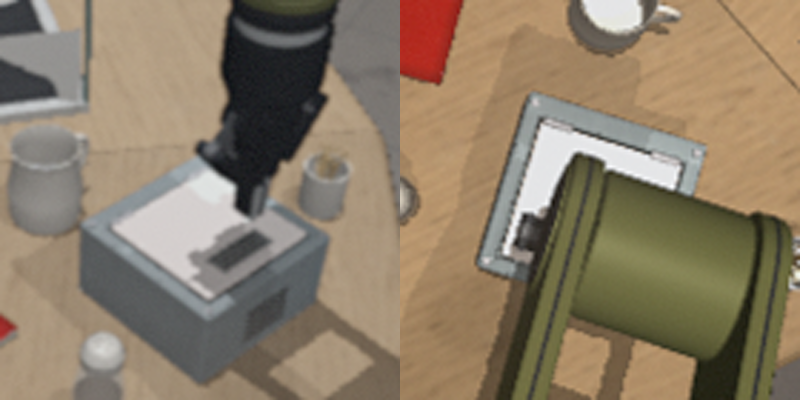

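Run:
```python
from h import *
s=pickle.load(open("pics/scene0.pkl","rb"))
for X in([.4454,-.0882,.0889],[.4454,-.0882,.082],[.447,-.0876,.082]):
    print((proj(s,np.array(X))[0]-[270,110])*400/140)
```

```text
[243.12928079 242.82968393]
[242.07805854 249.04488854]
[239.97861626 248.75358554]
```

Run:
```python
from workcell import r
import cv2,numpy as np
p=r.grab_frame("scene")
cv2.imwrite("pics/a2.png",cv2.resize(p["frame"][140:230,310:400,::-1],(600,600),interpolation=cv2.INTER_CUBIC))
```

```text
(no output)
```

View pics/a2.png

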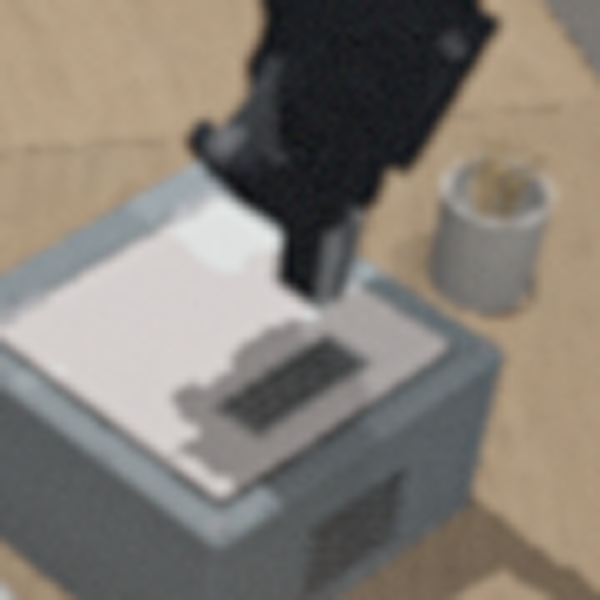

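Run:
```python
from h import *
s=pickle.load(open("pics/scene0.pkl","rb"));t=pickle.load(open("pics/top0.pkl","rb"))
for h in(0,.01,.02,.03,.04): print(h,proj(s,np.array([.4454,-.0882,.0889+h])),proj(t,np.array([.4454,-.0882,.0889+h])))
for z in (.085,.1,.12): print(atz(s,358,185.7,z))
```

```text
0 [[355.09524828 194.99038937]] [[332.49297419 278.75910755]]
0.01 [[355.63525494 191.79767545]] [[333.02600334 278.84576067]]
0.02 [[356.18344641 188.55656999]] [[333.57130906 278.93440956]]
0.03 [[356.7400102  185.26596439]] [[334.1293204  279.02512396]]
0.04 [[357.30513958 181.92471593]] [[334.70048666 279.11797693]]
[ 0.45508658 -0.12621464  0.085     ]
[ 0.44944983 -0.10946526  0.1       ]
[ 0.44193416 -0.08713274  0.12      ]
```

>>> {"api": "jog_arm", "payload": {"plan": [[0, [0, 0, 0.002], [0, 0, 0]], [0, [0, 0, 0.002], [0, 0, 0]], [0, [0, 0, 0.001], [0, 0, 0]], [0, [0, 0, 0], [0, 0, 0]]]}}

```text
clock: 4.42
tcp_pos: [0.4464, -0.0885, 0.0854]
orientation: [-3.142, 0.0, -0.295]
contact_force: [0.7, -0.2, 0.7]
gripper_width: 0.0004
```

>>> {"api": "jog_arm", "payload": {"plan": [[0, [0, 0, 0.002], [0, 0, 0]], [0, [0, 0, 0.001], [0, 0, 0]], [0, [0, 0, 0], [0, 0, 0]], [0, [0, 0, 0], [0, 0, 0]]]}}

```text
clock: 4.75
tcp_pos: [0.4464, -0.0885, 0.0824]
orientation: [-3.142, 0.0, -0.295]
contact_force: [0.6, -0.1, -1.0]
gripper_width: -0.0001
```

>>> {"api": "jog_arm", "payload": {"plan": [[0, [0, 0, 0.002], [0, 0, 0]], [0, [0, 0, 0.001], [0, 0, 0]], [0, [0, 0, 0], [0, 0, 0]]]}}

```text
clock: 5.0
tcp_pos: [0.4463, -0.0885, 0.0792]
orientation: [3.142, 0.001, -0.295]
contact_force: [0.4, -0.2, 1.1]
gripper_width: -0.0004
```

Run:
```python
from workcell import r
import cv2,numpy as np
p=r.grab_frame("scene")
print(r.get_state()["contact_force"])
cv2.imwrite("pics/a3.png",cv2.resize(p["frame"][140:230,310:400,::-1],(600,600),interpolation=cv2.INTER_CUBIC))
```

```text
[-0.05672602 -0.07907529  0.56323923]
```

View pics/a3.png

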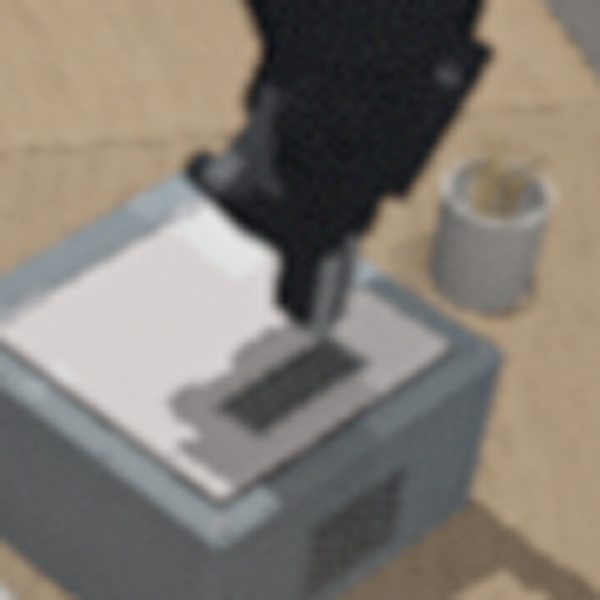

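>>> {"api": "jog_arm", "payload": {"plan": [[0, [0, 0, 0.002], [0, 0, 0]], [0, [0, 0, 0.002], [0, 0, 0]], [0, [0, 0, 0.002], [0, 0, 0]], [0, [0, 0, 0], [0, 0, 0]]]}}

```text
clock: 5.38
tcp_pos: [0.4461, -0.0884, 0.0729]
orientation: [-3.142, 0.001, -0.295]
contact_force: [0.6, -0.1, 0.4]
gripper_width: -0.0001
```

>>> {"api": "jog_arm", "payload": {"plan": [[0, [0, 0, 0.002], [0, 0, 0]], [0, [0, 0, 0.002], [0, 0, 0]], [0, [0, 0, 0], [0, 0, 0]]]}}

```text
clock: 5.63
tcp_pos: [0.4461, -0.0885, 0.069]
orientation: [-3.142, 0.001, -0.295]
contact_force: [-0.6, -0.1, 0.4]
gripper_width: 0.0002
```

```bash
python3 - <<'E'
from workcell import r
import cv2,numpy as np
p=r.grab_frame("scene");t=r.grab_frame("top")
print(r.get_state()["tcp_pos"])
cv2.imwrite("pics/a4.png",np.hstack([cv2.resize(p["frame"][140:230,310:400,::-1],(400,400),interpolation=cv2.INTER_CUBIC),cv2.resize(t["frame"][210:310,280:380,::-1],(400,400),interpolation=cv2.INTER_CUBIC)]))
cv2.imwrite("pics/a4f.png",p["frame"][:,:,::-1])
E
python3 - <<'E'
from h import *
from scipy.optimize import least_squares
t=pickle.load(open("pics/top0.pkl","rb")); s=pickle.load(open("pics/scene0.pkl","rb"))
tc=np.array([(217,73),(582,185),(478,558),(103,437)])/6+[280,210]-.4
sc=np.array([(113,233),(365,85),(372,435)])/6+[280,150]-.4
sb=np.array([(365,570)])/6+[280,150]-.4
C=np.array([(75,75,80),(75,-75,80),(-75,-75,80),(-75,75,80),(-75,75,0)])/1e3
def W(x,P):
    c,s_=np.cos(x[2]),np.sin(x[2]); M=np.array([[c,-s_,0],[s_,c,0],[0,0,1]]); return P@M.T+[x[0],x[1],x[3]]
f=lambda x:np.r_[(proj(t,W(x,C[:4]))-tc).ravel(),(proj(s,W(x,C[[0,1,3,4]]))-np.r_[sc,sb]).ravel()]
q=least_squares(f,[.34,-.13,-.3,0]); print(q.x,np.round(q.fun,1))
E
```

```text
[ 0.44637216 -0.08852104  0.06937134]
[ 0.4850541  -0.10111816 -0.29620487 -0.00583726] [-0.2 -0.6  0.7 -0.   0.3  0.4 -0.1  0.2 -0.8 -0.2  0.1 -0.4  1.3  0.1
 -1.1  1. ]
```

View pics/a4.png

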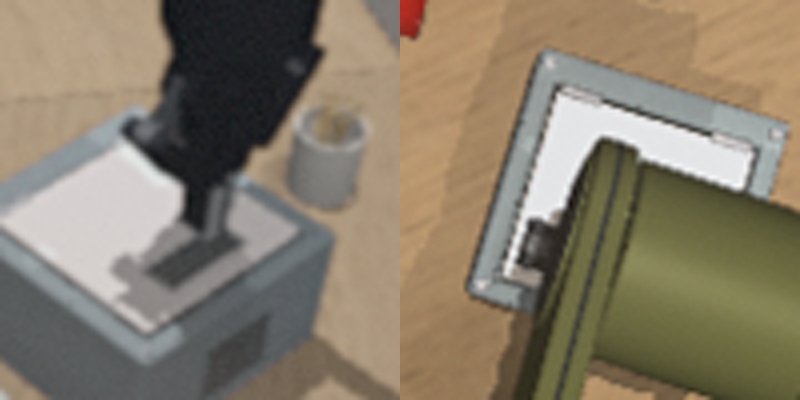

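View pics/a4f.png

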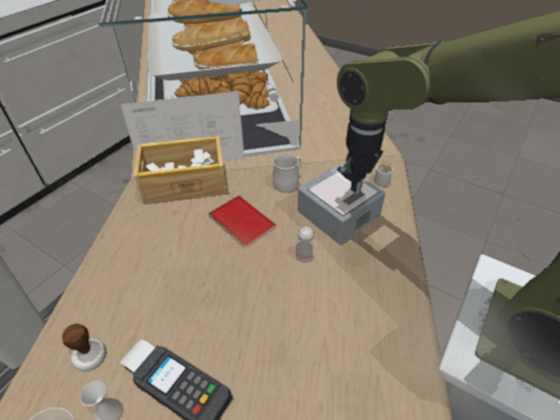

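>>> {"api": "jog_arm", "payload": {"plan": [[0, [0, 0, 0.002], [0, 0, 0]], [0, [0, 0, 0.002], [0, 0, 0]], [0, [0, 0, 0], [0, 0, 0]]]}}

```text
clock: 5.98
tcp_pos: [0.4462, -0.0885, 0.065]
orientation: [-3.142, 0.001, -0.295]
contact_force: [-0.8, -0.3, 0.4]
gripper_width: -0.0002
```

>>> {"api": "jog_arm", "payload": {"plan": [[0, [0, 0, 0.002], [0, 0, 0]], [0, [0, 0, 0.002], [0, 0, 0]], [0, [0, 0, 0], [0, 0, 0]]]}}

```text
clock: 6.23
tcp_pos: [0.4461, -0.0884, 0.061]
orientation: [-3.142, 0.001, -0.295]
contact_force: [-0.2, -0.6, -0.6]
gripper_width: -0.0
```

Run:
```python
from workcell import r
import cv2,numpy as np
p=r.grab_frame("scene")
print(r.get_state()["contact_force"],r.get_state()["ft_torque"])
cv2.imwrite("pics/a5.png",cv2.resize(p["frame"][140:230,310:400,::-1],(600,600),interpolation=cv2.INTER_CUBIC))
```

```text
[ 0.22548626 -0.3103938  -0.09291271] [0.02592394 0.01678622 0.01114702]
```

View pics/a5.png

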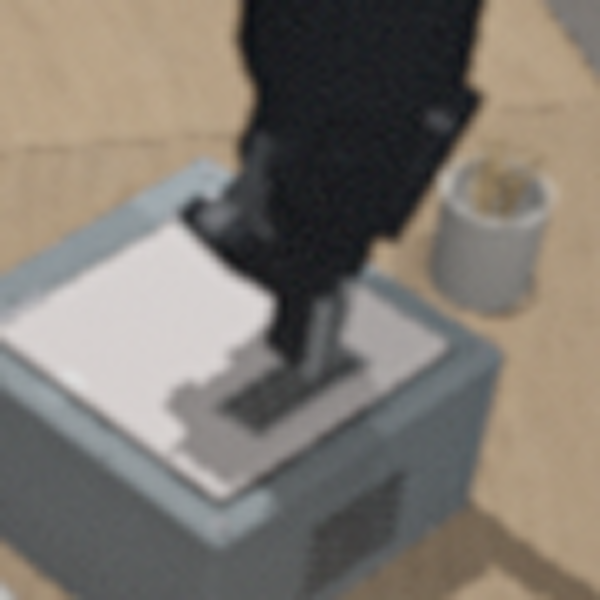

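>>> {"api": "jog_arm", "payload": {"plan": [[0, [0, 0, 0.002], [0, 0, 0]], [0, [0, 0, 0], [0, 0, 0]]]}}

```text
clock: 6.45
tcp_pos: [0.4463, -0.0885, 0.0592]
orientation: [-3.142, 0.0, -0.295]
contact_force: [-0.4, 0.1, 0.4]
gripper_width: 0.0001
```

>>> {"api": "jog_arm", "payload": {"plan": [[0, [0, 0, 0.002], [0, 0, 0]], [0, [0, 0, 0], [0, 0, 0]]]}}

```text
clock: 6.62
tcp_pos: [0.4463, -0.0885, 0.0572]
orientation: [-3.142, 0.001, -0.295]
contact_force: [-0.5, 0.5, -0.8]
gripper_width: -0.0002
```

>>> {"api": "jog_arm", "payload": {"plan": [[0, [0, 0, 0.002], [0, 0, 0]], [0, [0, 0, 0], [0, 0, 0]]]}}

```text
clock: 6.78
tcp_pos: [0.4462, -0.0885, 0.0551]
orientation: [-3.142, 0.001, -0.295]
contact_force: [-0.6, 0.6, 0.1]
gripper_width: -0.0001
```

>>> {"api": "jog_arm", "payload": {"plan": [[0, [0, 0, 0.002], [0, 0, 0]], [0, [0, 0, 0], [0, 0, 0]]]}}

```text
clock: 6.95
tcp_pos: [0.4463, -0.0885, 0.0531]
orientation: [-3.142, 0.001, -0.295]
contact_force: [-0.6, 0.3, -0.1]
gripper_width: 0.0
```

Run:
```python
from workcell import r
import cv2,numpy as np
p=r.grab_frame("scene")
print(r.get_state()["contact_force"],r.get_state()["ft_torque"])
cv2.imwrite("pics/a6.png",cv2.resize(p["frame"][140:230,310:400,::-1],(600,600),interpolation=cv2.INTER_CUBIC))
```

```text
[0.37900513 0.74032334 0.06135952] [ 0.01511756 -0.02449353 -0.02493804]
```

View pics/a6.png

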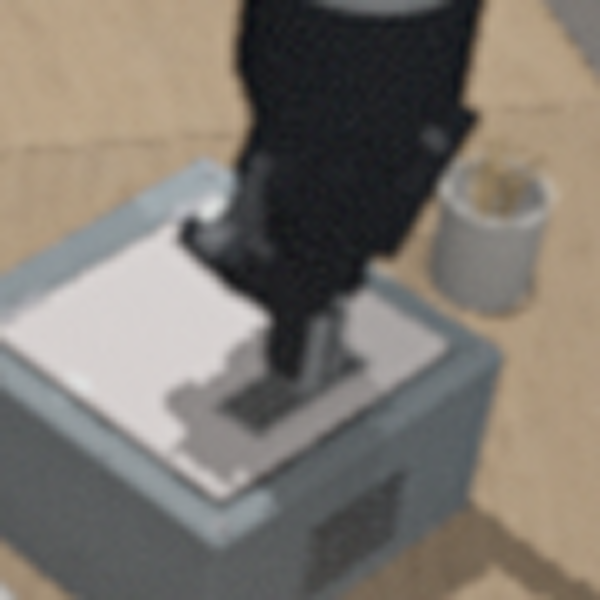

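>>> {"api": "jog_arm", "payload": {"plan": [[0, [0, 0, 0.002], [0, 0, 0]], [0, [0, 0, 0], [0, 0, 0]]]}}

```text
clock: 7.17
tcp_pos: [0.4463, -0.0885, 0.0512]
orientation: [3.142, 0.001, -0.295]
contact_force: [-0.2, 0.9, -0.1]
gripper_width: 0.0001
```

>>> {"api": "jog_arm", "payload": {"plan": [[0, [0, 0, 0.002], [0, 0, 0]], [0, [0, 0, 0], [0, 0, 0]]]}}

```text
clock: 7.33
tcp_pos: [0.4462, -0.0885, 0.0491]
orientation: [3.142, 0.001, -0.295]
contact_force: [0.1, -0.6, -0.3]
gripper_width: -0.0002
```

>>> {"api": "jog_arm", "payload": {"plan": [[0, [0, 0, 0.001], [0, 0, 0]], [0, [0, 0, 0], [0, 0, 0]]]}}

```text
clock: 7.5
tcp_pos: [0.4465, -0.0886, 0.0486]
orientation: [-3.142, 0.0, -0.295]
contact_force: [-0.8, 0.9, 1.7]
gripper_width: -0.0003
```

>>> {"api": "jog_arm", "payload": {"plan": [[0, [0, 0, 0.001], [0, 0, 0]], [0, [0, 0, 0], [0, 0, 0]]]}}

```text
clock: 7.67
tcp_pos: [0.4465, -0.0886, 0.0477]
orientation: [-3.142, 0.0, -0.295]
contact_force: [-1.5, 0.6, 2.4]
gripper_width: -0.0001
```

>>> {"api": "jog_arm", "payload": {"plan": [[0, [0, 0, 0.001], [0, 0, 0]], [0, [0, 0, 0], [0, 0, 0]]]}}

```text
clock: 7.83
tcp_pos: [0.4465, -0.0885, 0.0465]
orientation: [-3.142, -0.0, -0.295]
contact_force: [-0.7, 0.0, 3.2]
gripper_width: -0.0003
```

Run:
```python
from workcell import r
from h import *
p=r.grab_frame("scene")
print(r.get_state()["contact_force"],r.get_state()["ft_torque"])
cv2.imwrite("pics/a7.png",cv2.resize(p["frame"][140:230,310:400,::-1],(600,600),interpolation=cv2.INTER_CUBIC))
```

```text
[-1.84801646  1.38637336  2.97047126] [ 0.06107418  0.21763824 -0.02461623]
```

View pics/a7.png

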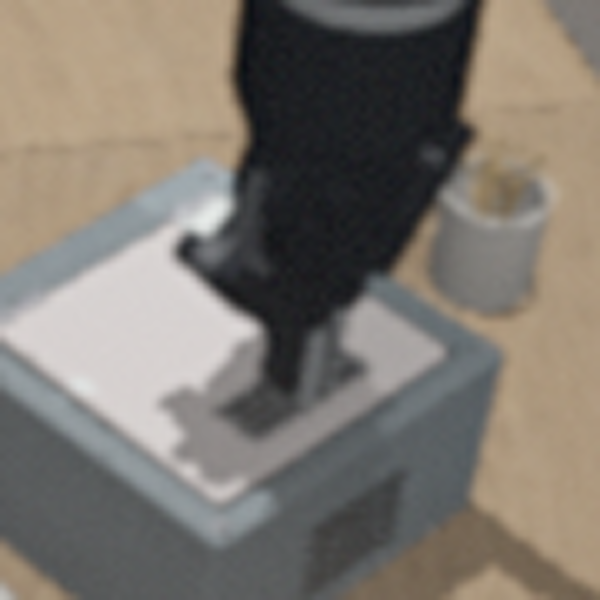

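Run:
```python
from h import *
s=pickle.load(open("pics/scene0.pkl","rb"))
for px in((300,390),(320,408),(310,400)):
  w=atz(s,310+px[0]/6.667,140+px[1]/6.667,.079)
  d=w[:2]-[.4845,-.0995]; c,n=np.cos(-.294),np.sin(-.294); print(w,c*d[0]+n*d[1],-n*d[0]+c*d[1])
```

```text
[ 0.44397307 -0.08750666  0.079     ] -0.04226347650390121 -0.00026528013853080977
[ 0.43414472 -0.08283539  0.079     ] -0.053023777777212094 0.0013574720367359634
[ 0.43882329 -0.08469516  0.079     ] -0.04800702206421995 0.0009332752135193176
```

>>> {"api": "jog_arm", "payload": {"plan": [[0, [0, 0, 0.002], [0, 0, 0]], [0, [0, 0, 0.001], [0, 0, 0]], [0, [0, 0, 0], [0, 0, 0]]]}}

```text
clock: 8.13
tcp_pos: [0.4466, -0.0886, 0.0433]
orientation: [-3.142, -0.0, -0.295]
contact_force: [-1.4, 0.0, 2.5]
gripper_width: 0.0
```

>>> {"api": "jog_arm", "payload": {"plan": [[0, [0, 0, 0.002], [0, 0, 0]], [0, [0, 0, 0], [0, 0, 0]]]}}

```text
clock: 8.3
tcp_pos: [0.4467, -0.0886, 0.0413]
orientation: [-3.142, -0.001, -0.295]
contact_force: [-0.6, -0.7, 3.2]
gripper_width: 0.0002
```

>>> {"api": "jog_arm", "payload": {"plan": [[0, [0, 0, 0.002], [0, 0, 0]], [0, [0, 0, 0], [0, 0, 0]]]}}

```text
clock: 8.47
tcp_pos: [0.4468, -0.0886, 0.041]
orientation: [3.142, 0.001, -0.295]
contact_force: [-5.2, 1.1, 11.1]
gripper_width: -0.0002
```

>>> {"api": "jog_arm", "payload": {"plan": [[0, [0, 0, 0.001], [0, 0, 0]], [0, [0, 0, 0], [0, 0, 0]]]}}

```text
clock: 8.63
tcp_pos: [0.4468, -0.0887, 0.0408]
orientation: [3.141, 0.001, -0.295]
contact_force: [-9.0, 3.6, 17.5]
gripper_width: -0.0002
```

>>> {"api": "jog_arm", "payload": {"plan": [[0, [0, 0, -0.02], [0, 0, 0]], [0, [-0.02, 0, -0.03], [0, 0, 0]], [0, [-0.025, 0, -0.03], [0, 0, 0]], [0, [-0.025, 0, -0.03], [0, 0, 0]], [0, [-0.02, 0, -0.03], [0, 0, 0]], [0, [0, 0, 0], [0, 0, 0]], [0, [0, 0, 0], [0, 0, 0]]]}}

```text
clock: 9.22
tcp_pos: [0.3613, -0.0627, 0.1807]
orientation: [3.141, -0.006, -0.295]
contact_force: [-0.4, 0.4, -0.6]
gripper_width: 0.0001
```

Run:
```python
from workcell import r
from h import *
p=r.grab_frame("scene");t=r.grab_frame("top")
cv2.imwrite("pics/b1.png",np.hstack([cv2.resize(p["frame"][90:230,270:410,::-1],(400,400),interpolation=cv2.INTER_CUBIC),cv2.resize(t["frame"][190:330,270:410,::-1],(400,400),interpolation=cv2.INTER_CUBIC)]))
```

```text
(no output)
```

View pics/b1.png

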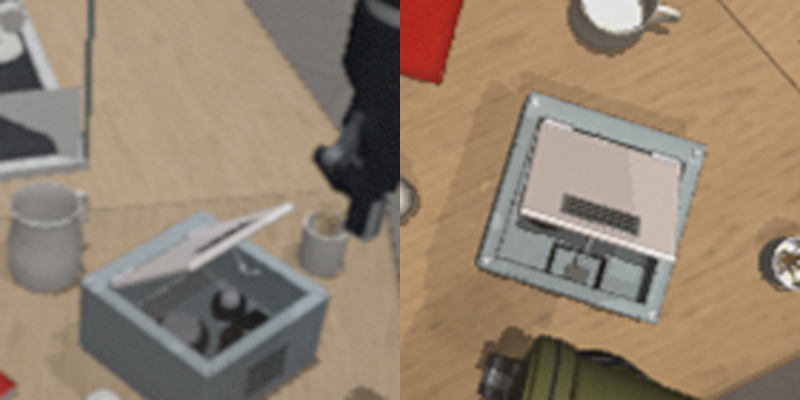

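>>> {"api": "jog_arm", "payload": {"plan": [[0, [0, 0, 0], [0, 0, 0]], [0, [0, 0, 0], [0, 0, 0]], [0, [0, 0, 0], [0, 0, 0]], [0, [0, 0, 0], [0, 0, 0]], [0, [0, 0, 0], [0, 0, 0]], [0, [0, 0, 0], [0, 0, 0]], [0, [0, 0, 0], [0, 0, 0]], [0, [0, 0, 0], [0, 0, 0]], [0, [0, 0, 0], [0, 0, 0]], [0, [0, 0, 0], [0, 0, 0]]]}}

```text
clock: 10.15
tcp_pos: [0.3604, -0.0624, 0.1786]
orientation: [3.142, -0.0, -0.295]
contact_force: [-0.1, -0.6, 0.1]
gripper_width: 0.0002
```

>>> {"api": "jog_arm", "payload": {"plan": [[0, [0, 0, 0], [0, 0, 0]], [0, [0, 0, 0], [0, 0, 0]], [0, [0, 0, 0], [0, 0, 0]], [0, [0, 0, 0], [0, 0, 0]]]}}

```text
clock: 10.48
tcp_pos: [0.3604, -0.0624, 0.1785]
orientation: [-3.142, -0.0, -0.295]
contact_force: [0.3, 0.1, -0.2]
gripper_width: 0.0002
```

Run:
```python
from workcell import r
from h import *
B=lambda w:(lambda d:(round(.9571*d[0]-.2898*d[1],4),round(.2898*d[0]+.9571*d[1],4)))(np.array(w[:2])-[.4848,-.1])
p=r.grab_frame("scene");t=r.grab_frame("top")
for n,q in(("s",p),("t",t)):
  for o in("big_button_top","small_button_top","cover_press"):
    for d in r.recognise(q,o)[:2]:
      u,v=d["point"][0]*560,d["point"][1]*420
      w=atz(q,u,v,.058); print(n,o,d["p"],u,v,w,B(w))
s=r.get_state();print(s["tcp_pos"],s["q"])
cv2.imwrite("pics/b2.png",np.hstack([cv2.resize(p["frame"][90:230,270:410,::-1],(400,400),interpolation=cv2.INTER_CUBIC),cv2.resize(t["frame"][190:330,270:410,::-1],(400,400),interpolation=cv2.INTER_CUBIC)]))
```

```text
s small_button_top 0.15 236.71200000000002 223.314 [0.64300833 0.11049682 0.058     ] (np.float64(0.0904), np.float64(0.2473))
s cover_press 0.93 326.59200000000004 161.49 [ 0.57796281 -0.2015011   0.058     ] (np.float64(0.1186), np.float64(-0.0701))
s cover_press 0.69 331.68800000000005 193.704 [ 0.50696836 -0.09461413  0.058     ] (np.float64(0.0197), np.float64(0.0116))
t big_button_top 0.5 323.176 259.014 [ 0.49063816 -0.07030525  0.058     ] (np.float64(-0.003), np.float64(0.0301))
[ 0.36037493 -0.0623625   0.17852985] [-3.18444935e-01 -5.62687821e-01  2.25767797e+00  8.74679587e-06
  1.44662164e+00  1.54757247e+00]
```

View pics/b2.png

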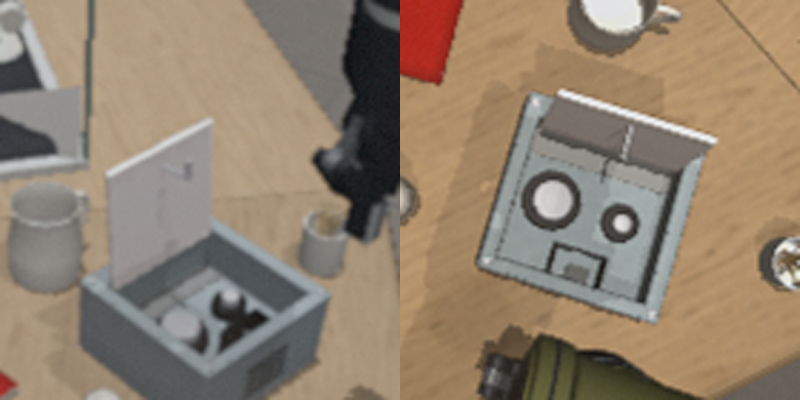

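```bash
python3 - <<'E'
from h import *
s=pickle.load(open("pics/scene0.pkl","rb"))
for dz in(0,.02,.033,.05): print(dz,proj(s,np.array([.3604,-.0624,.1785+dz])))
# knob in a7: intersect ray w/ plane x_b=-.039
c,n=np.cos(-.294),np.sin(-.294)
for px in((190,250),(180,240),(240,180)):
  d=ray(s,310+px[0]/6.667,140+px[1]/6.667); o=np.array(s["origin"]); a=np.array([c,n,0])
  for xb in(-.06,-.039,-.02):
    k=(xb-a@(o-[.4848,-.1,0]))/(a@d); w=o+k*d; e=w-[.4848,-.1,0]; print(px,xb,"y_b",-n*e[0]+c*e[1],"z",w[2])
E
python3 - <<'E'
from workcell import r
from h import *
p=r.grab_frame("scene")
cv2.imwrite("pics/b3.png",cv2.resize(p["frame"][80:200,360:480,::-1],(720,720),interpolation=cv2.INTER_CUBIC))
E
```

```text
0 [[393.04301876 184.9377748 ]]
0.02 [[394.93542236 177.44470919]]
0.033 [[396.20087965 172.43406847]]
0.05 [[397.89964847 165.70770935]]
(190, 250) -0.06 y_b 0.09114589513664544 z 0.2039006729515146
(190, 250) -0.039 y_b 0.06535156765921611 z 0.17643353447042498
(190, 250) -0.02 y_b 0.04201384279868487 z 0.1515823139399154
(180, 240) -0.06 y_b 0.0963490492579976 z 0.21061798662593278
(180, 240) -0.039 y_b 0.07083088299292843 z 0.18350737448345744
(180, 240) -0.02 y_b 0.04774301827691361 z 0.15897872540217028
(240, 180) -0.06 y_b 0.0719606124848334 z 0.22060220947907316
(240, 180) -0.039 y_b 0.04514801209197092 z 0.19402151727040928
(240, 180) -0.02 y_b 0.020888992688904866 z 0.16997231955780878
```

View pics/b3.png

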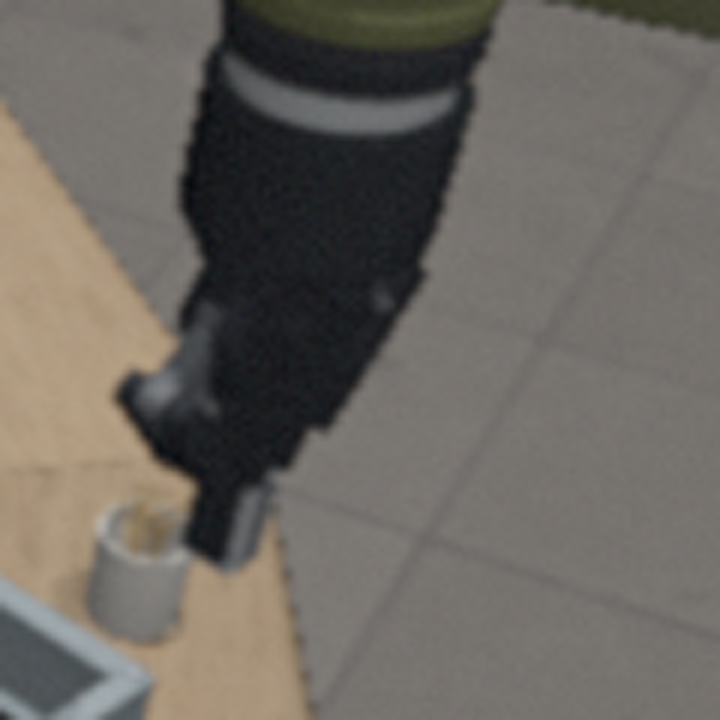

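>>> {"api": "jog_arm", "payload": {"plan": [[0, [0.0305, -0.0075, 0], [0, 0, 0]], [0, [0.0305, -0.0075, 0], [0, 0, 0]], [0, [0.0305, -0.0075, 0], [0, 0, 0]], [0, [0.0305, -0.0075, 0], [0, 0, 0]], [0, [0, 0, 0.02], [0, 0, 0]], [0, [0, 0, 0.02], [0, 0, 0]], [0, [0, 0, 0.02], [0, 0, 0]], [0, [0, 0, 0.02], [0, 0, 0]], [0, [0, 0, 0.01], [0, 0, 0]], [0, [0, 0, 0], [0, 0, 0]]]}}

```text
clock: 11.77
tcp_pos: [0.4837, -0.0686, 0.0856]
orientation: [3.141, 0.006, -0.295]
contact_force: [0.2, 0.2, 0.0]
gripper_width: 0.0002
```

Run:
```python
from workcell import r
from h import *
p=r.grab_frame("scene");t=r.grab_frame("top")
print(r.get_state()["tcp_pos"])
cv2.imwrite("pics/c1.png",np.hstack([cv2.resize(p["frame"][90:230,270:410,::-1],(400,400),interpolation=cv2.INTER_CUBIC),cv2.resize(t["frame"][190:330,270:410,::-1],(400,400),interpolation=cv2.INTER_CUBIC)]))
```

```text
[ 0.48602878 -0.06921853  0.08890136]
```

View pics/c1.png

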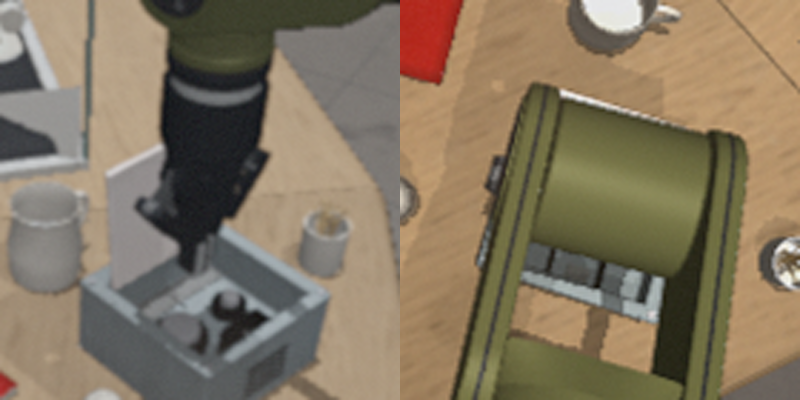

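>>> {"api": "jog_arm", "payload": {"plan": [[0, [0, 0, 0.015], [0, 0, 0]], [0, [0, 0, 0.015], [0, 0, 0]], [0, [0, 0, 0.015], [0, 0, 0]], [0, [0, 0, 0.009], [0, 0, 0]], [0, [0, 0, 0], [0, 0, 0]], [0, [0, 0, 0], [0, 0, 0]]]}}

```text
clock: 12.37
tcp_pos: [0.4864, -0.0693, 0.0354]
orientation: [-3.142, -0.001, -0.295]
contact_force: [0.2, 0.3, 0.0]
gripper_width: -0.0001
```

>>> {"api": "jog_arm", "payload": {"plan": [[0, [0, 0, 0.003], [0, 0, 0]], [0, [0, 0, 0.003], [0, 0, 0]], [0, [0, 0, 0], [0, 0, 0]]]}}

```text
clock: 12.62
tcp_pos: [0.4861, -0.0692, 0.0288]
orientation: [-3.142, -0.001, -0.295]
contact_force: [0.1, -0.4, 0.0]
gripper_width: 0.0001
```

>>> {"api": "jog_arm", "payload": {"plan": [[0, [0, 0, 0.002], [0, 0, 0]], [0, [0, 0, 0.002], [0, 0, 0]], [0, [0, 0, 0], [0, 0, 0]]]}}

```text
clock: 12.87
tcp_pos: [0.4858, -0.0691, 0.0243]
orientation: [-3.142, 0.0, -0.295]
contact_force: [-0.6, 0.1, -0.1]
gripper_width: -0.0
```

>>> {"api": "jog_arm", "payload": {"plan": [[0, [0, 0, 0.002], [0, 0, 0]], [0, [0, 0, 0.001], [0, 0, 0]], [0, [0, 0, 0], [0, 0, 0]]]}}

```text
clock: 13.12
tcp_pos: [0.486, -0.0692, 0.0217]
orientation: [-3.142, -0.0, -0.295]
contact_force: [-0.7, -0.1, 3.0]
gripper_width: -0.0003
```

>>> {"api": "jog_arm", "payload": {"plan": [[0, [0, 0, 0.002], [0, 0, 0]], [0, [0, 0, 0.001], [0, 0, 0]], [0, [0, 0, 0], [0, 0, 0]]]}}

```text
clock: 13.37
tcp_pos: [0.4861, -0.0692, 0.0187]
orientation: [-3.142, -0.0, -0.295]
contact_force: [-1.6, 0.6, 4.0]
gripper_width: 0.0001
```

>>> {"api": "jog_arm", "payload": {"plan": [[0, [0, 0, 0.001], [0, 0, 0]], [0, [0, 0, 0.001], [0, 0, 0]], [0, [0, 0, 0], [0, 0, 0]]]}}

```text
clock: 13.62
tcp_pos: [0.4861, -0.0692, 0.0181]
orientation: [3.141, 0.0, -0.295]
contact_force: [-4.5, 1.2, 13.4]
gripper_width: -0.0002
```

>>> {"api": "jog_arm", "payload": {"plan": [[0, [0, 0, 0], [0, 0, 0]], [0, [0, 0, -0.015], [0, 0, 0]], [0, [0, 0, -0.03], [0, 0, 0]], [0, [0, 0, -0.035], [0, 0, 0]], [0, [0, 0, -0.035], [0, 0, 0]], [0, [0, 0, -0.03], [0, 0, 0]], [0, [0, 0, -0.02], [0, 0, 0]], [0, [0, 0, 0], [0, 0, 0]], [0, [0, 0, 0], [0, 0, 0]]]}}

```text
clock: 14.37
tcp_pos: [0.4864, -0.0693, 0.1822]
orientation: [-3.142, -0.002, -0.295]
contact_force: [-1.0, -0.1, -0.0]
gripper_width: -0.0
```

Run:
```python
from workcell import r
from h import *
p=r.grab_frame("scene");s=r.get_state()
d=s["tcp_pos"][:2]-[.4848,-.1]; print(s["tcp_pos"],"box",.9571*d[0]-.2898*d[1],.2898*d[0]+.9571*d[1])
cv2.imwrite("pics/d1.png",cv2.resize(p["frame"][60:240,240:420,::-1],(600,600),interpolation=cv2.INTER_CUBIC))
```

```text
[ 0.48536945 -0.06904205  0.18039727] box -0.00842659231607253 0.029794880741933844
```

View pics/d1.png

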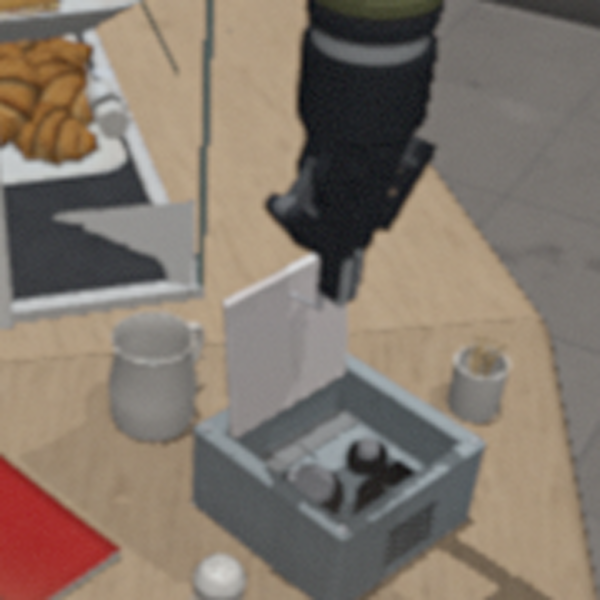

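>>> {"api": "jog_arm", "payload": {"plan": [[0, [0, 0.0075, -0.008], [0, 0, 0]], [0, [0.025, 0.0075, 0], [0, 0, 0]], [0, [0.025, 0.0075, 0], [0, 0, 0]], [0, [0.025, 0.0075, 0], [0, 0, 0]], [0, [0.025, 0, 0], [0, 0, 0]], [0, [0, 0, 0], [0, 0, 0]], [0, [0, 0, 0], [0, 0, 0]]]}}

```text
clock: 15.0
tcp_pos: [0.5721, -0.1275, 0.1872]
orientation: [3.142, 0.004, -0.296]
contact_force: [0.5, -0.4, -0.7]
gripper_width: 0.0
```

```bash
cat > look.py <<'E'
import sys
from workcell import r
from h import *
p=r.grab_frame("scene");t=r.grab_frame("top");s=r.get_state()
d=s["tcp_pos"][:2]-[.4848,-.1]; print(s["clock"],s["tcp_pos"],"box",.9571*d[0]-.2898*d[1],.2898*d[0]+.9571*d[1],s["contact_force"])
cv2.imwrite(f"pics/{sys.argv[1]}.png",np.hstack([cv2.resize(p["frame"][70:230,250:410,::-1],(400,400),interpolation=cv2.INTER_CUBIC),cv2.resize(t["frame"][170:330,250:410,::-1],(400,400),interpolation=cv2.INTER_CUBIC)]))
E
python3 look.py e1
```

```text
15.1 [ 0.57156019 -0.12682382  0.18804703] box 0.09081172164072925 -0.0005299747521167221 [-0.45032604  0.22620813  1.07556927]
```

View pics/e1.png

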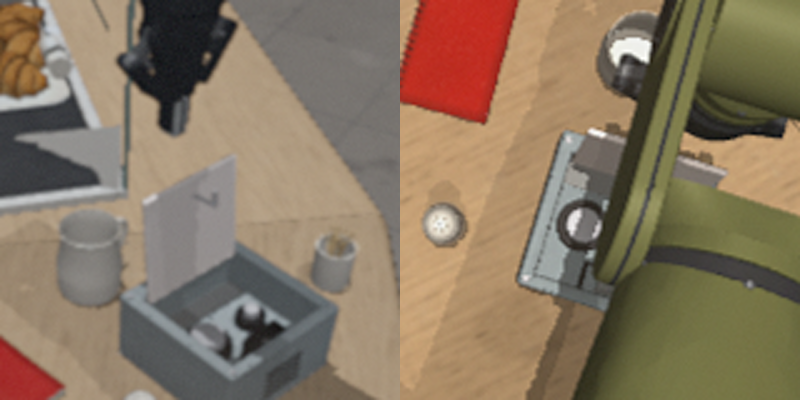

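>>> {"api": "jog_arm", "payload": {"plan": [[0, [0, 0, 0.02], [0, 0, 0]], [0, [0, 0, 0.02], [0, 0, 0]], [0, [0, 0, 0.015], [0, 0, 0]], [0, [0, 0, 0], [0, 0, 0]], [0, [-0.01, 0, 0], [0, 0, 0]], [0, [-0.008, 0, 0], [0, 0, 0]], [0, [-0.008, 0, 0], [0, 0, 0]], [0, [0, 0, 0], [0, 0, 0]]]}}

```text
clock: 15.77
tcp_pos: [0.5471, -0.119, 0.136]
orientation: [3.142, -0.002, -0.295]
contact_force: [0.7, 0.2, -0.2]
gripper_width: -0.0002
```

```bash
python3 look.py e2
```

```text
15.8667 [ 0.54814434 -0.11937769  0.13590785] box 0.06624252477321238 -0.00018919348766339647 [ 1.00251079 -0.06965694  1.37087726]
```

View pics/e2.png

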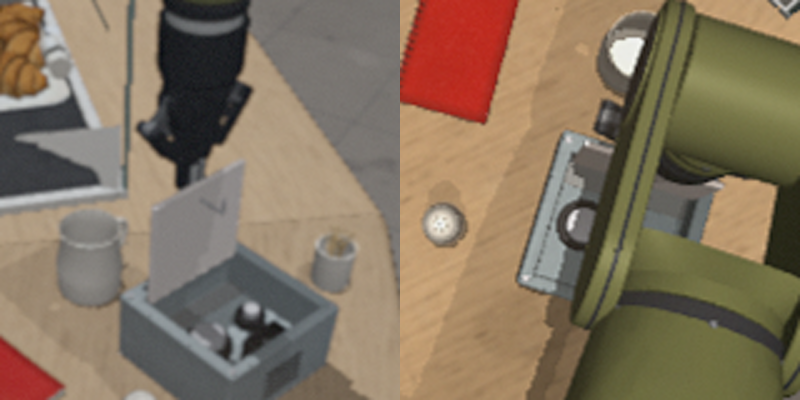

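>>> {"api": "jog_arm", "payload": {"plan": [[0, [-0.005, 0, 0.0005], [0, 0, 0]], [0, [-0.005, 0, 0.0005], [0, 0, 0]], [0, [-0.005, 0, 0.0005], [0, 0, 0]], [0, [-0.005, 0, 0.0005], [0, 0, 0]], [0, [-0.005, 0, 0.0005], [0, 0, 0]], [0, [-0.005, 0, 0.0022], [0, 0, 0]], [0, [-0.005, 0, 0.0022], [0, 0, 0]], [0, [-0.005, 0, 0.0022], [0, 0, 0]], [0, [-0.005, 0, 0.0022], [0, 0, 0]], [0, [-0.005, 0, 0.0022], [0, 0, 0]]]}}

```text
clock: 16.7
tcp_pos: [0.4996, -0.1047, 0.1207]
orientation: [-3.142, -0.0, -0.295]
contact_force: [2.3, -0.5, -1.4]
gripper_width: -0.0004
```

```bash
python3 look.py e3
```

```text
16.8 [ 0.49864818 -0.10441854  0.11999195] box 0.01453458975569 -0.00021578397963498055 [ 0.774101   -0.14402969  0.20243011]
```

View pics/e3.png

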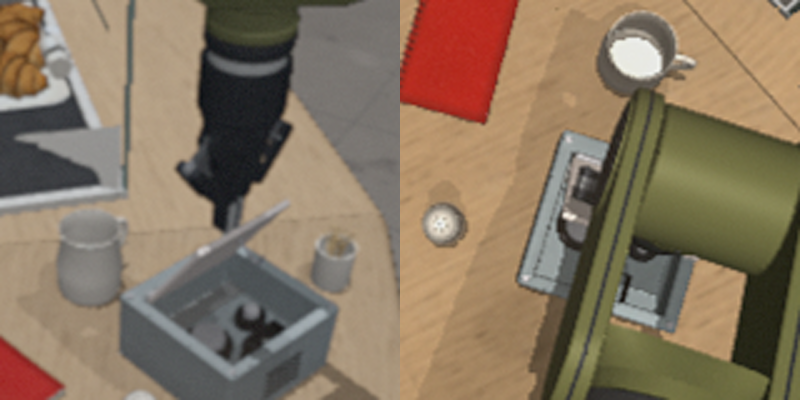

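>>> {"api": "jog_arm", "payload": {"plan": [[0, [-0.004, 0, 0.0028], [0, 0, 0]], [0, [-0.004, 0, 0.0028], [0, 0, 0]], [0, [-0.004, 0, 0.0028], [0, 0, 0]], [0, [-0.004, 0, 0.0028], [0, 0, 0]], [0, [-0.004, 0, 0.0028], [0, 0, 0]], [0, [-0.0035, 0, 0.0043], [0, 0, 0]], [0, [-0.0035, 0, 0.0043], [0, 0, 0]], [0, [-0.0035, 0, 0.0043], [0, 0, 0]], [0, [-0.0035, 0, 0.0043], [0, 0, 0]], [0, [-0.0035, 0, 0.0043], [0, 0, 0]]]}}

```text
clock: 17.63
tcp_pos: [0.4643, -0.094, 0.0852]
orientation: [3.142, -0.001, -0.295]
contact_force: [2.6, -1.5, 1.1]
gripper_width: 0.0003
```

```bash
python3 look.py e4
```

```text
17.7333 [ 0.46295781 -0.0935865   0.08430877] box -0.022763789598901397 -0.00019150196511777146 [ 1.34763038 -0.96404343  1.09673266]
```

View pics/e4.png

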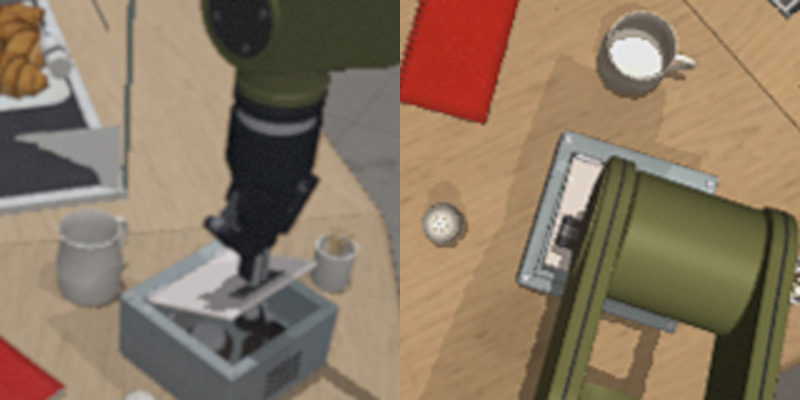

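>>> {"api": "jog_arm", "payload": {"plan": [[0, [-0.002, 0, 0.004], [0, 0, 0]], [0, [-0.002, 0, 0.004], [0, 0, 0]], [0, [-0.002, 0, 0.004], [0, 0, 0]], [0, [-0.002, 0, 0.004], [0, 0, 0]], [0, [-0.002, 0, 0.004], [0, 0, 0]], [0, [-0.002, 0, 0.004], [0, 0, 0]], [0, [-0.002, 0, 0.004], [0, 0, 0]], [0, [-0.002, 0, 0.004], [0, 0, 0]], [0, [0, 0, 0], [0, 0, 0]]]}}

```text
clock: 18.48
tcp_pos: [0.4525, -0.0904, 0.0568]
orientation: [3.142, -0.008, -0.295]
contact_force: [6.0, -2.1, 9.7]
gripper_width: -0.0002
```

>>> {"api": "jog_arm", "payload": {"plan": [[0, [0, 0, 0.002], [0, 0, 0]], [0, [0, 0, 0.002], [0, 0, 0]], [0, [0, 0, 0.002], [0, 0, 0]], [0, [0, 0, 0], [0, 0, 0]]]}}

```text
clock: 18.82
tcp_pos: [0.4519, -0.0902, 0.0517]
orientation: [3.141, -0.006, -0.295]
contact_force: [2.6, -0.6, 2.3]
gripper_width: 0.0
```

```bash
python3 look.py e5
```

```text
18.9167 [ 0.44965561 -0.08952759  0.0485859 ] box -0.036671602989629855 -0.00016169674878710634 [ 1.40127476 -0.66371833  2.99327331]
```

View pics/e5.png

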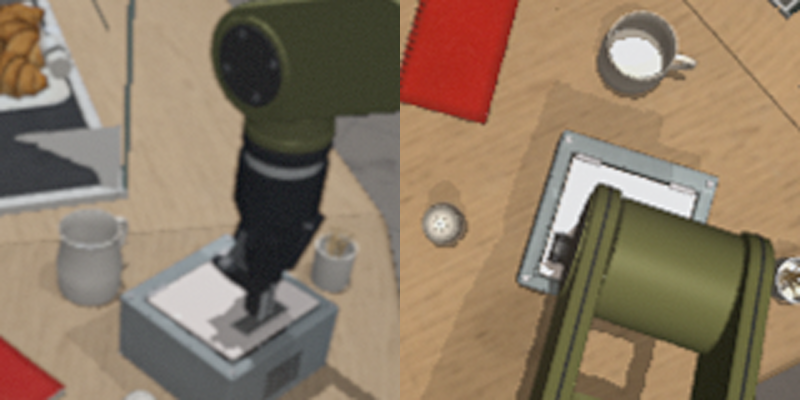

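>>> {"api": "jog_arm", "payload": {"plan": [[0, [0, 0, 0.002], [0, 0, 0]], [0, [0, 0, 0.002], [0, 0, 0]], [0, [0, 0, 0], [0, 0, 0]], [0, [0, 0, 0], [0, 0, 0]]]}}

```text
clock: 19.25
tcp_pos: [0.448, -0.089, 0.0426]
orientation: [-3.142, 0.002, -0.295]
contact_force: [1.6, -0.1, 2.9]
gripper_width: -0.0001
```

>>> {"api": "jog_arm", "payload": {"plan": [[0, [0, 0, 0.002], [0, 0, 0]], [0, [0, 0, 0], [0, 0, 0]]]}}

```text
clock: 19.42
tcp_pos: [0.4481, -0.0891, 0.0413]
orientation: [3.142, 0.002, -0.295]
contact_force: [-0.7, 0.1, 5.4]
gripper_width: 0.0002
```

>>> {"api": "jog_arm", "payload": {"plan": [[0, [0, 0, 0.001], [0, 0, 0]], [0, [0, 0, 0], [0, 0, 0]], [0, [0, 0, 0], [0, 0, 0]]]}}

```text
clock: 19.67
tcp_pos: [0.4482, -0.0891, 0.0411]
orientation: [3.142, 0.003, -0.295]
contact_force: [-4.4, 0.6, 10.9]
gripper_width: 0.0002
```

At the stop with 11 N. Now I'll lift straight off, without a second press.

>>> {"api": "jog_arm", "payload": {"plan": [[0, [0, 0, -0.01], [0, 0, 0]], [0, [0, 0, -0.02], [0, 0, 0]], [0, [0, 0, -0.03], [0, 0, 0]], [0, [0, 0, -0.03], [0, 0, 0]], [0, [-0.03, 0, -0.03], [0, 0, 0]], [0, [-0.03, 0, -0.01], [0, 0, 0]], [0, [-0.03, 0, 0], [0, 0, 0]], [0, [0, 0, 0], [0, 0, 0]], [0, [0, 0, 0], [0, 0, 0]], [0, [0, 0, 0], [0, 0, 0]]]}}

```text
clock: 20.5
tcp_pos: [0.363, -0.0632, 0.1693]
orientation: [-3.142, 0.001, -0.295]
contact_force: [0.7, 0.3, -0.1]
gripper_width: -0.0001
```

```bash
python3 look.py f1
```

```text
20.6 [ 0.36343195 -0.06332454  0.16930695] box -0.12678990619080283 -7.037787202113926e-05 [-0.84593386  0.20448993  0.65292738]
```

View pics/f1.png

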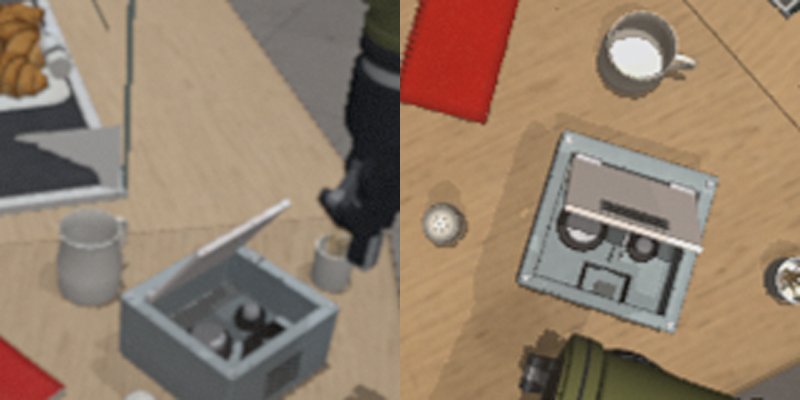

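The cover popped open again after release. Most likely the stepped press crossed the latch point twice. I'll close it again and finish with one continuous press.

>>> {"api": "jog_arm", "payload": {"plan": [[0, [0, 0, -0.02], [0, 0, 0]], [0, [0.018, 0, 0], [0, 0, 0]], [0, [0.025, 0, 0], [0, 0, 0]], [0, [0.025, 0, 0], [0, 0, 0]], [0, [0.025, 0, 0], [0, 0, 0]], [0, [0.025, 0, 0], [0, 0, 0]], [0, [0.025, 0, 0], [0, 0, 0]], [0, [0.025, 0, 0], [0, 0, 0]], [0, [0.025, 0, 0], [0, 0, 0]], [0, [0.025, 0, 0], [0, 0, 0]]]}}

```text
clock: 21.43
tcp_pos: [0.5735, -0.1272, 0.188]
orientation: [-3.142, 0.003, -0.295]
contact_force: [0.4, -0.2, 1.2]
gripper_width: -0.0004
```

>>> {"api": "jog_arm", "payload": {"plan": [[0, [0, 0, 0], [0, 0, 0]], [0, [0, 0, 0], [0, 0, 0]], [0, [0, 0, 0], [0, 0, 0]], [0, [0, 0, 0], [0, 0, 0]], [0, [0, 0, 0], [0, 0, 0]], [0, [0, 0, 0], [0, 0, 0]]]}}

```text
clock: 21.93
tcp_pos: [0.5714, -0.1265, 0.1902]
orientation: [3.142, -0.0, -0.295]
contact_force: [0.1, -0.3, 0.1]
gripper_width: -0.0001
```

```bash
python3 look.py g1
```

```text
22.0333 [ 0.57154845 -0.12657306  0.19037003] box 0.09072781586570736 -0.0002933771180578665 [0.06633945 0.52336703 0.30538668]
```

View pics/g1.png

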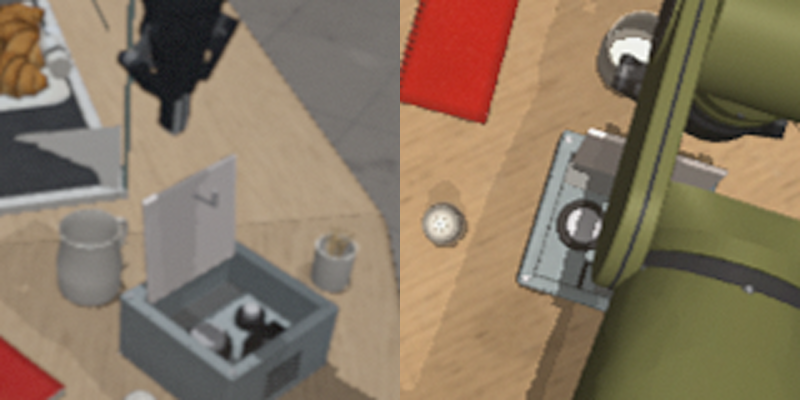

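>>> {"api": "jog_arm", "payload": {"plan": [[0, [0, 0, 0.02], [0, 0, 0]], [0, [0, 0, 0.02], [0, 0, 0]], [0, [0, 0, 0.015], [0, 0, 0]], [0, [0, 0, 0], [0, 0, 0]], [0, [-0.01, 0, 0], [0, 0, 0]], [0, [-0.008, 0, 0], [0, 0, 0]], [0, [-0.008, 0, 0], [0, 0, 0]], [0, [-0.005, 0, 0.0005], [0, 0, 0]], [0, [-0.005, 0, 0.0005], [0, 0, 0]], [0, [-0.005, 0, 0.0005], [0, 0, 0]]]}}

```text
clock: 22.87
tcp_pos: [0.5329, -0.1148, 0.1349]
orientation: [-3.142, -0.003, -0.295]
contact_force: [2.0, -0.3, 2.0]
gripper_width: -0.0
```

>>> {"api": "jog_arm", "payload": {"plan": [[0, [-0.005, 0, 0.0005], [0, 0, 0]], [0, [-0.005, 0, 0.0005], [0, 0, 0]], [0, [-0.005, 0, 0.0022], [0, 0, 0]], [0, [-0.005, 0, 0.0022], [0, 0, 0]], [0, [-0.005, 0, 0.0022], [0, 0, 0]], [0, [-0.005, 0, 0.0022], [0, 0, 0]], [0, [-0.005, 0, 0.0022], [0, 0, 0]], [0, [-0.004, 0, 0.0028], [0, 0, 0]], [0, [-0.004, 0, 0.0028], [0, 0, 0]], [0, [-0.004, 0, 0.0028], [0, 0, 0]]]}}

```text
clock: 23.7
tcp_pos: [0.4873, -0.1009, 0.1127]
orientation: [-3.142, 0.0, -0.295]
contact_force: [2.4, -0.4, 0.9]
gripper_width: 0.0001
```

>>> {"api": "jog_arm", "payload": {"plan": [[0, [-0.004, 0, 0.0028], [0, 0, 0]], [0, [-0.004, 0, 0.0028], [0, 0, 0]], [0, [-0.0035, 0, 0.0043], [0, 0, 0]], [0, [-0.0035, 0, 0.0043], [0, 0, 0]], [0, [-0.0035, 0, 0.0043], [0, 0, 0]], [0, [-0.0035, 0, 0.0043], [0, 0, 0]], [0, [-0.0035, 0, 0.0043], [0, 0, 0]], [0, [-0.0025, 0, 0.003], [0, 0, 0]], [0, [-0.0025, 0, 0.003], [0, 0, 0]], [0, [-0.0025, 0, 0.003], [0, 0, 0]]]}}

```text
clock: 24.53
tcp_pos: [0.456, -0.0915, 0.0768]
orientation: [3.142, -0.0, -0.295]
contact_force: [2.5, -1.7, 1.2]
gripper_width: -0.0002
```

>>> {"api": "jog_arm", "payload": {"plan": [[0, [-0.002, 0, 0.003], [0, 0, 0]], [0, [-0.002, 0, 0.003], [0, 0, 0]], [0, [-0.002, 0, 0.003], [0, 0, 0]], [0, [-0.001, 0, 0.003], [0, 0, 0]], [0, [0, 0, 0], [0, 0, 0]]]}}

```text
clock: 24.95
tcp_pos: [0.4486, -0.0892, 0.0642]
orientation: [3.142, 0.002, -0.295]
contact_force: [1.6, -0.3, 1.3]
gripper_width: -0.0002
```

```bash
python3 look.py g2
```

```text
25.05 [ 0.4487566  -0.08923291  0.06460618] box -0.03761744249070439 -0.000140195919911797 [-0.6290391  -0.13875293  2.24773398]
```

View pics/g2.png

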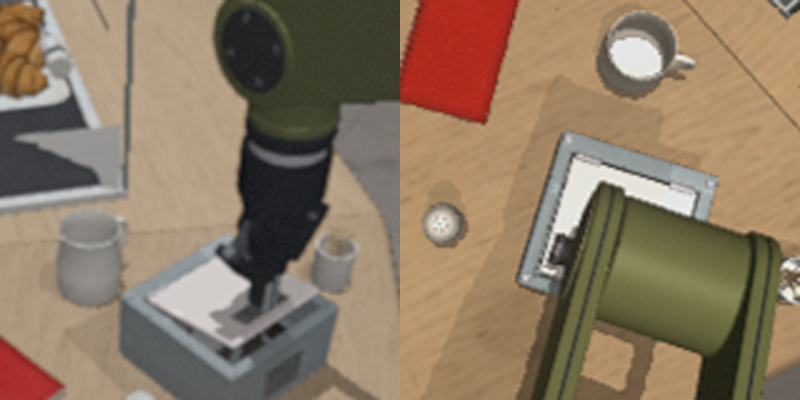

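>>> {"api": "jog_arm", "payload": {"plan": [[0, [0, 0, 0.004], [0, 0, 0]], [0, [0, 0, 0.004], [0, 0, 0]], [0, [0, 0, 0.004], [0, 0, 0]], [0, [0, 0, 0.004], [0, 0, 0]], [0, [0, 0, 0.004], [0, 0, 0]], [0, [0, 0, 0.004], [0, 0, 0]], [0, [0, 0, 0.0025], [0, 0, 0]], [0, [0, 0, 0], [0, 0, 0]], [0, [0, 0, 0], [0, 0, 0]]]}}

```text
clock: 25.8
tcp_pos: [0.4505, -0.0897, 0.0411]
orientation: [3.142, -0.001, -0.295]
contact_force: [-5.4, 1.6, 18.6]
gripper_width: 0.0002
```

>>> {"api": "jog_arm", "payload": {"plan": [[0, [0, 0, -0.01], [0, 0, 0]], [0, [0, 0, -0.02], [0, 0, 0]], [0, [0, 0, -0.03], [0, 0, 0]], [0, [0, 0, -0.02], [0, 0, 0]], [0, [0, 0, 0], [0, 0, 0]]]}}

```text
clock: 26.22
tcp_pos: [0.4516, -0.0901, 0.1224]
orientation: [3.141, -0.006, -0.295]
contact_force: [0.3, 0.0, 1.1]
gripper_width: 0.0004
```

```bash
python3 look.py g3
```

```text
26.3167 [ 0.44912202 -0.08936003  0.1181113 ] box -0.03723085624054782 -0.00015596125148501297 [ 0.11792463 -0.22937861 -0.88732341]
```

View pics/g3.png

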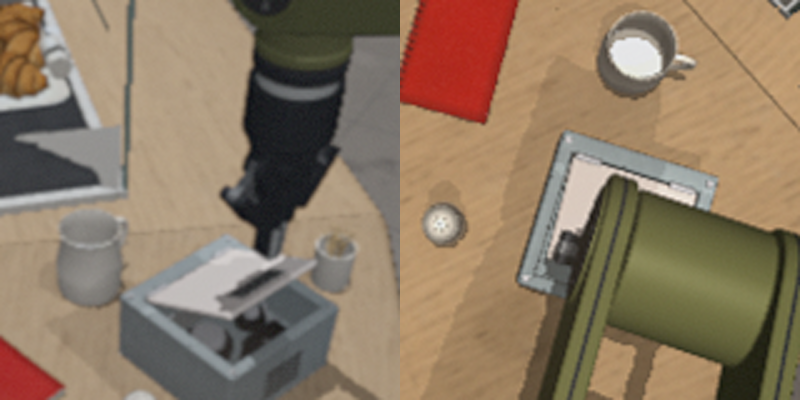

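>>> {"api": "jog_arm", "payload": {"plan": [[0, [0.01, 0, 0.012], [0, 0, 0]], [0, [0.006, 0, 0.012], [0, 0, 0]], [0, [0, 0, 0.006], [0, 0, 0]], [0, [0, 0, 0.004], [0, 0, 0]], [0, [-0.0025, 0, 0.003], [0, 0, 0]], [0, [-0.0025, 0, 0.003], [0, 0, 0]], [0, [-0.0025, 0, 0.003], [0, 0, 0]], [0, [-0.0025, 0, 0.003], [0, 0, 0]], [0, [-0.0025, 0, 0.003], [0, 0, 0]], [0, [-0.0025, 0, 0.003], [0, 0, 0]]]}}

```text
clock: 27.15
tcp_pos: [0.4504, -0.0897, 0.0666]
orientation: [3.142, -0.001, -0.295]
contact_force: [2.9, -1.1, 2.5]
gripper_width: 0.0001
```

```bash
python3 look.py g4
```

```text
27.25 [ 0.44940212 -0.0894373   0.06585901] box -0.03694038674919342 -0.00014874390557672104 [1.3880844  0.36064348 1.48032098]
```

View pics/g4.png

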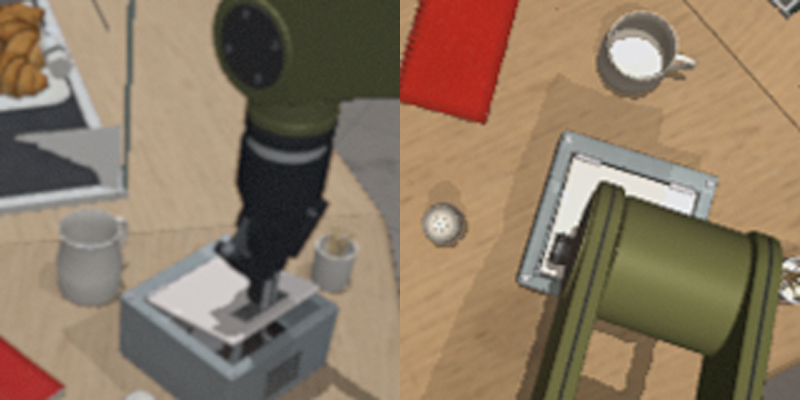

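>>> {"api": "jog_arm", "payload": {"plan": [[0, [0, 0, 0.003], [0, 0, 0]], [0, [0, 0, 0.003], [0, 0, 0]], [0, [0, 0, 0.003], [0, 0, 0]], [0, [0, 0, 0.003], [0, 0, 0]], [0, [0, 0, 0.002], [0, 0, 0]]]}}

```text
clock: 27.67
tcp_pos: [0.4489, -0.0892, 0.0551]
orientation: [3.141, 0.007, -0.295]
contact_force: [-19.3, 5.3, 35.1]
gripper_width: -0.0001
```

>>> {"api": "jog_arm", "payload": {"plan": [[0, [0, 0, 0.002], [0, 0, 0]], [0, [0, 0, 0.002], [0, 0, 0]], [0, [0, 0, 0.002], [0, 0, 0]], [0, [0, 0, 0.002], [0, 0, 0]], [0, [0, 0, 0.0015], [0, 0, 0]], [0, [0, 0, 0.0015], [0, 0, 0]], [0, [0, 0, 0.0015], [0, 0, 0]], [0, [0, 0, 0], [0, 0, 0]]]}}

```text
clock: 28.33
tcp_pos: [0.4509, -0.0899, 0.0413]
orientation: [-3.142, -0.0, -0.295]
contact_force: [-2.7, 0.8, 12.2]
gripper_width: -0.0
```

```bash
cat > zl.py <<'E'
import sys
from workcell import r
from h import *
p=r.grab_frame("scene");s=r.get_state()
print(s["clock"],s["tcp_pos"],s["contact_force"])
cv2.imwrite(f"pics/{sys.argv[1]}.png",cv2.resize(p["frame"][155:225,290:390,::-1],(800,560),interpolation=cv2.INTER_CUBIC))
E
python3 zl.py h1
```

```text
28.3833 [ 0.45094128 -0.08987438  0.0413441 ] [-2.27333943  1.57902256 11.82953906]
```

View pics/h1.png

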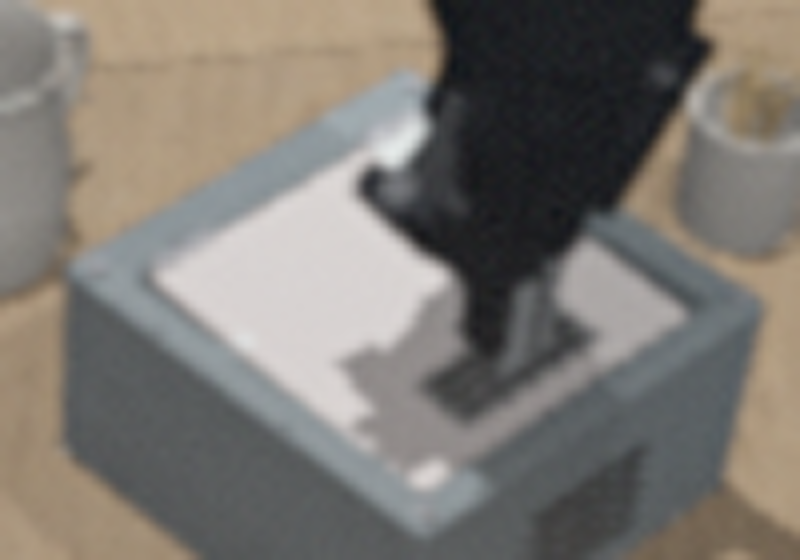

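>>> {"api": "jog_arm", "payload": {"plan": [[0, [0, 0, -0.002], [0, 0, 0]], [0, [0, 0, -0.001], [0, 0, 0]], [0, [0, 0, -0.001], [0, 0, 0]], [0, [0, 0, -0.001], [0, 0, 0]], [0, [0, 0, -0.001], [0, 0, 0]]]}}

```text
clock: 28.8
tcp_pos: [0.4504, -0.0898, 0.0459]
orientation: [-3.142, -0.0, -0.295]
contact_force: [2.2, -1.3, 2.2]
gripper_width: 0.0
```

>>> {"api": "jog_arm", "payload": {"plan": [[0, [0, 0, -0.001], [0, 0, 0]], [0, [0, 0, -0.001], [0, 0, 0]], [0, [0, 0, -0.001], [0, 0, 0]]]}}

```text
clock: 29.05
tcp_pos: [0.4502, -0.0897, 0.0489]
orientation: [3.142, 0.0, -0.295]
contact_force: [2.1, -0.0, 1.9]
gripper_width: -0.0001
```

>>> {"api": "jog_arm", "payload": {"plan": [[0, [0, 0, -0.001], [0, 0, 0]], [0, [0, 0, -0.001], [0, 0, 0]], [0, [0, 0, 0], [0, 0, 0]]]}}

```text
clock: 29.3
tcp_pos: [0.4501, -0.0897, 0.051]
orientation: [3.141, 0.0, -0.295]
contact_force: [1.5, -1.2, 2.6]
gripper_width: 0.0004
```

>>> {"api": "jog_arm", "payload": {"plan": [[0, [0, 0, -0.001], [0, 0, 0]], [0, [0, 0, -0.001], [0, 0, 0]], [0, [0, 0, 0], [0, 0, 0]]]}}

```text
clock: 29.55
tcp_pos: [0.4502, -0.0897, 0.0531]
orientation: [3.142, 0.0, -0.295]
contact_force: [2.3, -1.3, 3.7]
gripper_width: -0.0
```

```bash
python3 zl.py h2
```

```text
29.6 [ 0.45022649 -0.08974841  0.05302725] [1.77299173 0.09647223 2.53837364]
```

View pics/h2.png

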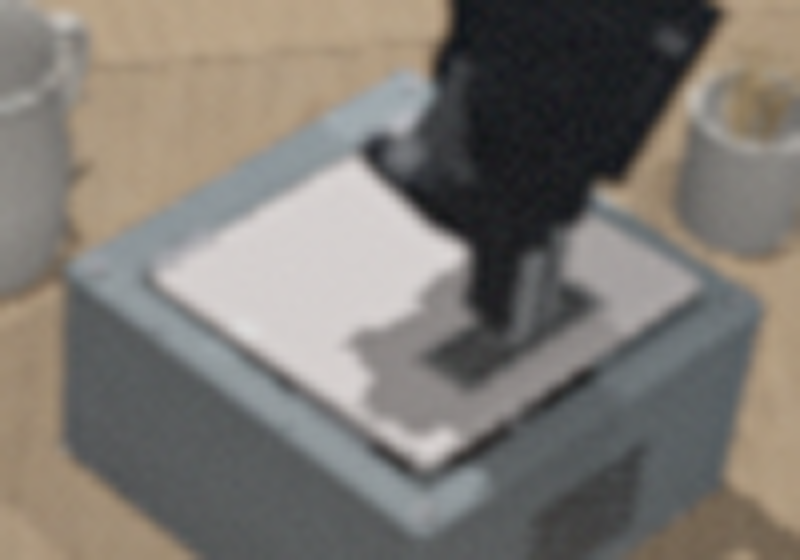

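>>> {"api": "jog_arm", "payload": {"plan": [[0, [0, 0, 0.0015], [0, 0, 0]], [0, [0, 0, 0.0015], [0, 0, 0]], [0, [0, 0, 0.0015], [0, 0, 0]], [0, [0, 0, 0.0015], [0, 0, 0]], [0, [0, 0, 0.0015], [0, 0, 0]]]}}

```text
clock: 30.02
tcp_pos: [0.4499, -0.0896, 0.0451]
orientation: [3.142, 0.001, -0.295]
contact_force: [-1.4, -0.1, 3.2]
gripper_width: -0.0001
```

>>> {"api": "jog_arm", "payload": {"plan": [[0, [0, 0, 0.0015], [0, 0, 0]], [0, [0, 0, 0.0015], [0, 0, 0]], [0, [0, 0, 0.0015], [0, 0, 0]], [0, [0, 0, 0.001], [0, 0, 0]], [0, [0, 0, 0], [0, 0, 0]]]}}

```text
clock: 30.43
tcp_pos: [0.4501, -0.0897, 0.0412]
orientation: [3.141, 0.002, -0.295]
contact_force: [-7.3, 1.1, 13.1]
gripper_width: -0.0003
```

>>> {"api": "jog_arm", "payload": {"plan": [[0, [0, 0, -0.002], [0, 0, 0]], [0, [0, 0, -0.002], [0, 0, 0]], [0, [0, 0, -0.002], [0, 0, 0]], [0, [0, 0, -0.002], [0, 0, 0]], [0, [0, 0, -0.002], [0, 0, 0]], [0, [0, 0, -0.001], [0, 0, 0]], [0, [0, 0, 0], [0, 0, 0]]]}}

```text
clock: 31.02
tcp_pos: [0.4504, -0.0897, 0.0512]
orientation: [-3.142, -0.0, -0.295]
contact_force: [-1.5, -0.2, 2.2]
gripper_width: -0.0
```

```bash
python3 zl.py h3
```

```text
31.0667 [ 0.45036353 -0.08973255  0.05105197] [-1.39801897  0.05935566  2.56440986]
```

View pics/h3.png

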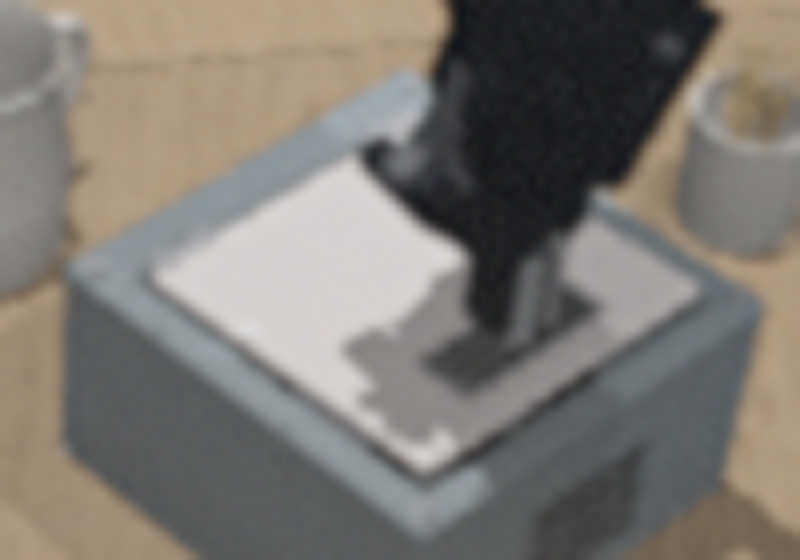

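Run:
```python
from h import *
s=pickle.load(open("pics/scene0.pkl","rb"))
c,n=np.cos(-.2945),np.sin(-.2945)
for th in(-.085,-.06,-.03,0,.03,.06,.1):
  o=[]
  for y in(.059,-.059):
    x=.05-.107*np.cos(th)+.003*np.sin(th); z=.079+.107*np.sin(th)+.003*np.cos(th)
    o.append([.4845+c*x-n*y,-.0995+n*x+c*y,z])
  print(th,np.round((proj(s,np.array(o))-[290,155])*8,0).tolist())
import cv2
from workcell import r
p=s["frame"]; cv2.imwrite("pics/h0.png",cv2.resize(p[155:225,290:390,::-1],(800,560),interpolation=cv2.INTER_CUBIC))
```

```text
-0.085 [[414.0, 483.0], [686.0, 301.0]]
-0.06 [[416.0, 477.0], [688.0, 295.0]]
-0.03 [[417.0, 469.0], [690.0, 287.0]]
0 [[418.0, 461.0], [692.0, 279.0]]
0.03 [[419.0, 453.0], [693.0, 270.0]]
0.06 [[419.0, 444.0], [694.0, 262.0]]
0.1 [[420.0, 432.0], [695.0, 250.0]]
```

View pics/h0.png

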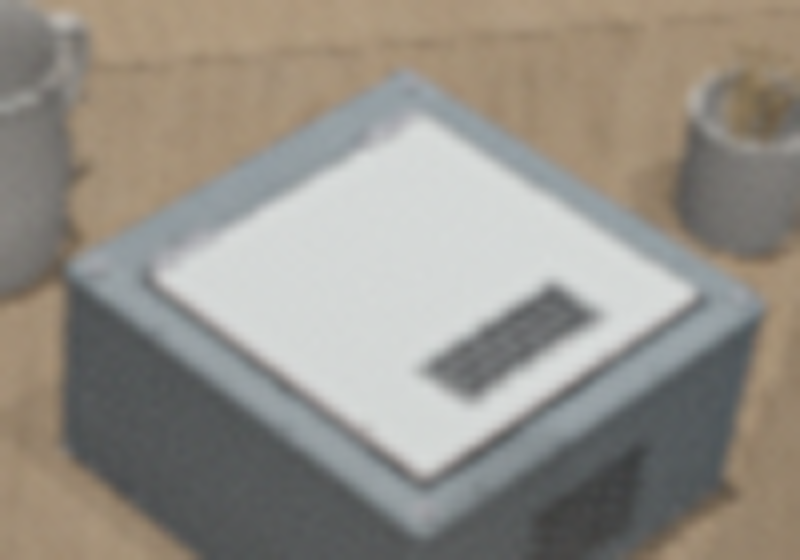

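>>> {"api": "jog_arm", "payload": {"plan": [[0, [0, 0, 0.0015], [0, 0, 0]], [0, [0, 0, 0.0015], [0, 0, 0]], [0, [0, 0, 0.0015], [0, 0, 0]], [0, [0, 0, 0.0015], [0, 0, 0]], [0, [0, 0, 0.0015], [0, 0, 0]], [0, [0, 0, 0.0015], [0, 0, 0]], [0, [0, 0, 0.0015], [0, 0, 0]], [0, [0, 0, 0], [0, 0, 0]], [0, [0, 0, 0], [0, 0, 0]], [0, [0, 0, 0], [0, 0, 0]]]}}

```text
clock: 31.9
tcp_pos: [0.4505, -0.0897, 0.0414]
orientation: [3.142, 0.0, -0.295]
contact_force: [-5.2, 0.5, 8.5]
gripper_width: 0.0003
```

```bash
python3 zl.py i1
```

```text
31.95 [ 0.45046183 -0.08974625  0.04134929] [-4.68567864  1.03295779  9.44281468]
```

View pics/i1.png

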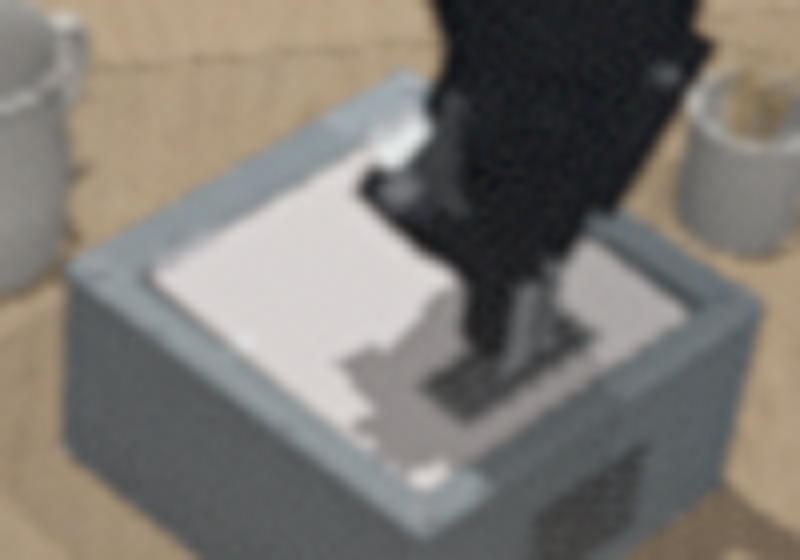

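>>> {"api": "jog_arm", "payload": {"plan": [[0, [0, 0, -0.0417], [0, 0, 0]], [0, [0, 0, -0.0417], [0, 0, 0]], [0, [0, 0, -0.02], [0, 0, 0]]]}}

```text
clock: 32.2
tcp_pos: [0.4526, -0.0904, 0.1482]
orientation: [-3.142, -0.007, -0.295]
contact_force: [1.6, 0.5, -0.6]
gripper_width: 0.0
```

```bash
python3 look.py i2
```

```text
32.3 [ 0.45385762 -0.09081893  0.14892626] box -0.03227562368367157 -0.0001798945351070471 [ 0.23703192 -0.64681142 -0.12253321]
```

View pics/i2.png

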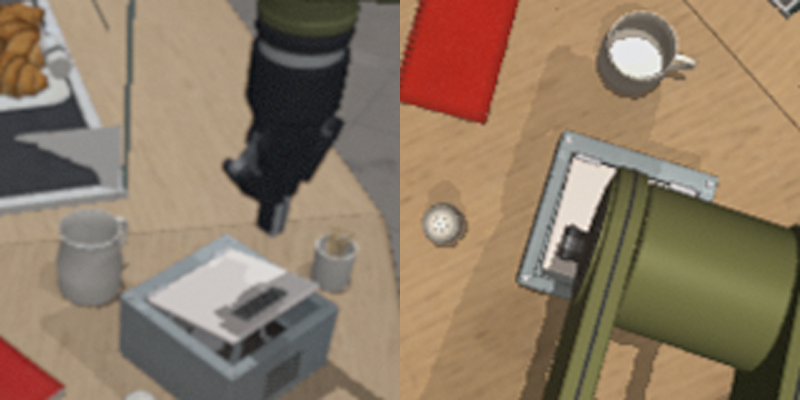

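>>> {"api": "jog_arm", "payload": {"plan": [[0, [0, 0, -0.04], [0, 0, 0]], [0, [0.024, 0, 0], [0, 0, 0]], [0, [0.025, 0, 0], [0, 0, 0]], [0, [0.025, 0, 0], [0, 0, 0]], [0, [0.025, 0, 0], [0, 0, 0]], [0, [0.024, 0, 0], [0, 0, 0]], [0, [0, 0, 0], [0, 0, 0]], [0, [0, 0, 0], [0, 0, 0]], [0, [0, 0, 0], [0, 0, 0]], [0, [0, 0, 0], [0, 0, 0]]]}}

```text
clock: 33.13
tcp_pos: [0.567, -0.1252, 0.1828]
orientation: [-3.142, 0.001, -0.295]
contact_force: [0.1, 0.4, -0.6]
gripper_width: 0.0001
```

>>> {"api": "jog_arm", "payload": {"plan": [[0, [0, 0, 0], [0, 0, 0]], [0, [0, 0, 0], [0, 0, 0]], [0, [0, 0, 0], [0, 0, 0]], [0, [0, 0, 0], [0, 0, 0]], [0, [0, 0, 0], [0, 0, 0]], [0, [0, 0, 0], [0, 0, 0]]]}}

```text
clock: 33.63
tcp_pos: [0.568, -0.1255, 0.184]
orientation: [3.142, -0.0, -0.295]
contact_force: [-0.0, 0.1, 0.6]
gripper_width: 0.0001
```

```bash
python3 zl.py j1;  python3 - <<'E'
import cv2,numpy as np
from workcell import r
p=r.grab_frame("scene")
cv2.imwrite("pics/j2.png",cv2.resize(p["frame"][90:240,270:420,::-1],(600,600),interpolation=cv2.INTER_CUBIC))
E
```

```text
33.6833 [ 0.56800077 -0.12551485  0.18392997] [ 0.4796847  -0.34941368  0.1985034 ]
```

View pics/j2.png

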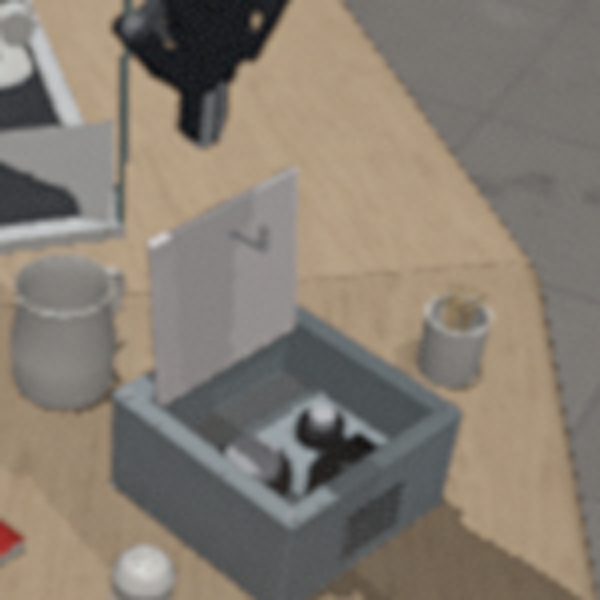

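>>> {"api": "jog_arm", "payload": {"plan": [[0, [0, 0, 0.02], [0, 0, 0]], [0, [0, 0, 0.02], [0, 0, 0]], [0, [0, 0, 0.009], [0, 0, 0]], [0, [0, 0, 0], [0, 0, 0]], [0, [-0.008, 0, 0], [0, 0, 0]], [0, [-0.007, 0, 0], [0, 0, 0]], [0, [-0.007, 0, 0], [0, 0, 0]], [0, [-0.006, 0, 0.0005], [0, 0, 0]], [0, [-0.006, 0, 0.0005], [0, 0, 0]], [0, [-0.006, 0, 0.0005], [0, 0, 0]]]}}

```text
clock: 34.57
tcp_pos: [0.5299, -0.1139, 0.1346]
orientation: [-3.142, -0.003, -0.295]
contact_force: [1.4, 0.1, 2.3]
gripper_width: -0.0003
```

>>> {"api": "jog_arm", "payload": {"plan": [[0, [-0.006, 0, 0.001], [0, 0, 0]], [0, [-0.005, 0, 0.0022], [0, 0, 0]], [0, [-0.005, 0, 0.0022], [0, 0, 0]], [0, [-0.005, 0, 0.0022], [0, 0, 0]], [0, [-0.005, 0, 0.0022], [0, 0, 0]], [0, [-0.005, 0, 0.0022], [0, 0, 0]], [0, [-0.004, 0, 0.0028], [0, 0, 0]], [0, [-0.004, 0, 0.0028], [0, 0, 0]], [0, [-0.004, 0, 0.0028], [0, 0, 0]], [0, [-0.004, 0, 0.0028], [0, 0, 0]]]}}

```text
clock: 35.4
tcp_pos: [0.4846, -0.1001, 0.1097]
orientation: [-3.142, -0.001, -0.295]
contact_force: [2.7, 0.1, 0.4]
gripper_width: -0.0002
```

>>> {"api": "jog_arm", "payload": {"plan": [[0, [-0.004, 0, 0.0028], [0, 0, 0]], [0, [-0.0035, 0, 0.0043], [0, 0, 0]], [0, [-0.0035, 0, 0.0043], [0, 0, 0]], [0, [-0.0035, 0, 0.0043], [0, 0, 0]], [0, [-0.0035, 0, 0.0043], [0, 0, 0]], [0, [-0.0035, 0, 0.0043], [0, 0, 0]], [0, [-0.003, 0, 0.0035], [0, 0, 0]], [0, [-0.003, 0, 0.0035], [0, 0, 0]], [0, [-0.003, 0, 0.0035], [0, 0, 0]], [0, [0, 0, 0], [0, 0, 0]]]}}

```text
clock: 36.23
tcp_pos: [0.4544, -0.0909, 0.0742]
orientation: [-3.142, 0.002, -0.295]
contact_force: [1.1, -0.3, 1.7]
gripper_width: 0.0002
```

```bash
python3 look.py k1
```

```text
36.3333 [ 0.45470143 -0.09106984  0.07487092] box -0.03139530310777102 -0.00017551012700335773 [ 0.06313362 -0.60461523  2.41308835]
```

View pics/k1.png

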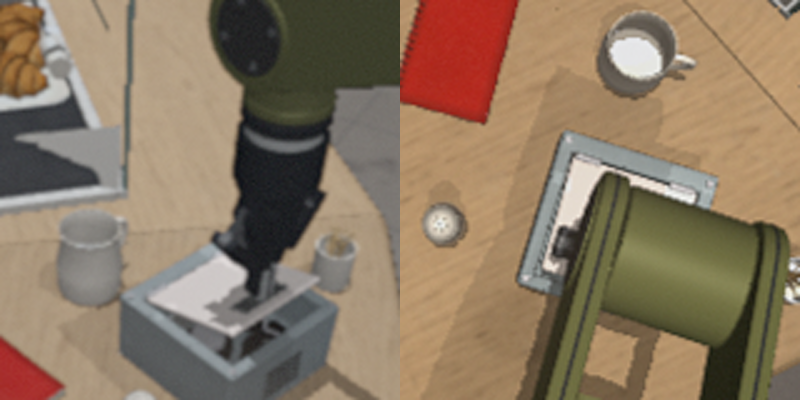

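>>> {"api": "jog_arm", "payload": {"plan": [[0, [-0.0018, 0, 0.0025], [0, 0, 0]], [0, [-0.0018, 0, 0.0025], [0, 0, 0]], [0, [-0.0018, 0, 0.0025], [0, 0, 0]], [0, [-0.0018, 0, 0.0025], [0, 0, 0]], [0, [-0.0015, 0, 0.0025], [0, 0, 0]], [0, [0, 0, 0.001], [0, 0, 0]]]}}

```text
clock: 36.83
tcp_pos: [0.4469, -0.0887, 0.0614]
orientation: [3.142, 0.0, -0.295]
contact_force: [0.8, -1.7, 2.2]
gripper_width: -0.0
```

>>> {"api": "jog_arm", "payload": {"plan": [[0, [0, 0, 0.001], [0, 0, 0]], [0, [0, 0, 0.001], [0, 0, 0]], [0, [0, 0, 0.001], [0, 0, 0]], [0, [0, 0, 0.001], [0, 0, 0]]]}}

```text
clock: 37.17
tcp_pos: [0.4465, -0.0886, 0.0575]
orientation: [3.142, 0.002, -0.295]
contact_force: [-1.9, -0.5, 4.0]
gripper_width: -0.0001
```

>>> {"api": "jog_arm", "payload": {"plan": [[0, [0, 0, 0.001], [0, 0, 0]], [0, [0, 0, 0.001], [0, 0, 0]]]}}

```text
clock: 37.33
tcp_pos: [0.4463, -0.0885, 0.0554]
orientation: [3.142, 0.003, -0.295]
contact_force: [-3.6, 0.2, 5.6]
gripper_width: -0.0002
```

>>> {"api": "jog_arm", "payload": {"plan": [[0, [0, 0, 0.001], [0, 0, 0]], [0, [0, 0, 0], [0, 0, 0]]]}}

```text
clock: 37.5
tcp_pos: [0.4463, -0.0885, 0.0542]
orientation: [3.142, 0.003, -0.295]
contact_force: [-3.0, 1.4, 2.9]
gripper_width: -0.0001
```

```bash
python3 zl.py l1
```

```text
37.55 [ 0.44646599 -0.08852935  0.05426488] [-2.68656759  0.39678318  3.82008378]
```

View pics/l1.png

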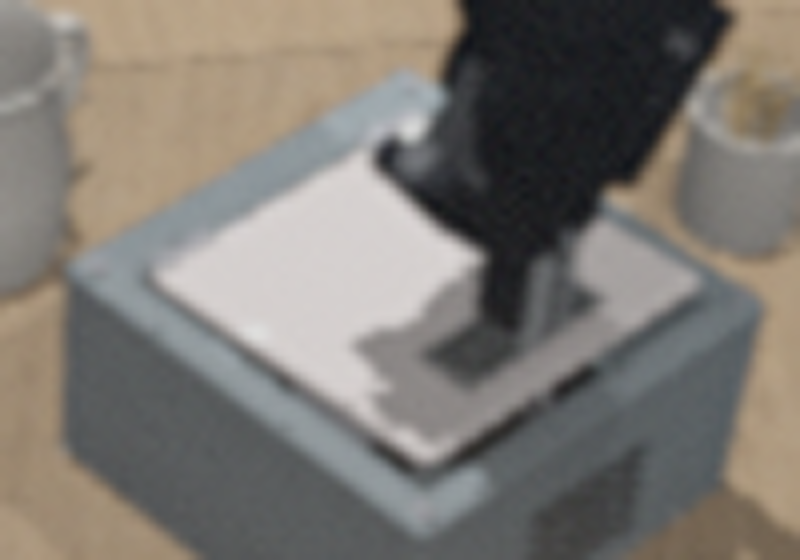

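>>> {"api": "jog_arm", "payload": {"plan": [[0, [0, 0, 0.002], [0, 0, 0]], [0, [0, 0, 0.002], [0, 0, 0]], [0, [0, 0, 0.002], [0, 0, 0]], [0, [0, 0, 0.002], [0, 0, 0]], [0, [0, 0, 0.002], [0, 0, 0]], [0, [0, 0, 0.002], [0, 0, 0]], [0, [0, 0, 0.002], [0, 0, 0]], [0, [0, 0, 0], [0, 0, 0]]]}}

```text
clock: 38.22
tcp_pos: [0.4476, -0.0889, 0.0412]
orientation: [-3.142, -0.0, -0.295]
contact_force: [-1.5, 0.8, 5.8]
gripper_width: 0.0
```

>>> {"api": "jog_arm", "payload": {"plan": [[0, [0, 0, 0.0006], [0, 0, 0]], [0, [0, 0, 0], [0, 0, 0]]]}}

```text
clock: 38.38
tcp_pos: [0.4476, -0.0889, 0.0411]
orientation: [-3.142, 0.0, -0.295]
contact_force: [-5.1, 1.3, 11.0]
gripper_width: 0.0
```

>>> {"api": "jog_arm", "payload": {"plan": [[0, [0, 0, -0.03], [0, 0, 0]], [0, [0, 0, -0.03], [0, 0, 0]], [0, [0, 0, 0], [0, 0, 0]]]}}

```text
clock: 38.63
tcp_pos: [0.4513, -0.0901, 0.1057]
orientation: [3.141, -0.011, -0.295]
contact_force: [0.5, -0.4, 1.8]
gripper_width: -0.0001
```

```bash
python3 look.py m1
```

```text
38.7333 [ 0.44835805 -0.08916753  0.10111506] box -0.03801784191532955 -0.00019311952109728019 [-0.65088542  0.3271529  -0.59743461]
```

View pics/m1.png

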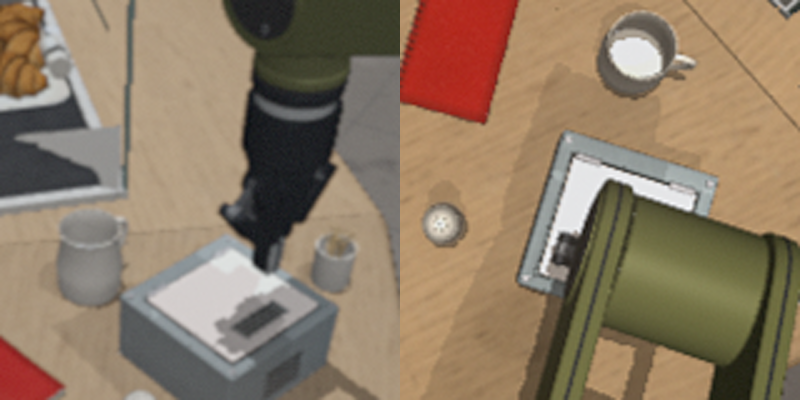

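Cover stays level this time. I'll retreat clear of the box and check again.

>>> {"api": "jog_arm", "payload": {"plan": [[0, [0, 0, -0.03], [0, 0, 0]], [0, [-0.02, 0, -0.03], [0, 0, 0]], [0, [-0.025, 0, 0], [0, 0, 0]], [0, [-0.025, 0, 0], [0, 0, 0]], [0, [-0.02, 0, 0], [0, 0, 0]], [0, [0, 0, 0], [0, 0, 0]], [0, [0, 0, 0], [0, 0, 0]], [0, [0, 0, 0], [0, 0, 0]], [0, [0, 0, 0], [0, 0, 0]]]}}

```text
clock: 39.48
tcp_pos: [0.3614, -0.0627, 0.1595]
orientation: [-3.142, 0.001, -0.295]
contact_force: [0.3, -0.3, -0.2]
gripper_width: -0.0001
```

```bash
python3 look.py n1
python3 - <<'E'
from workcell import r
from h import *
t=pickle.load(open("pics/top0.pkl","rb")); p=r.grab_frame("top")
for o,z in(("salt_shaker",.09),("toothpick_pot",.07),("milk_jug",.08),("order_pad",.012)):
  for q in(t,p):
    pass
  d=r.recognise(p,o)[:1]; print(o,[(x["p"],np.round([x["point"][0]*560,x["point"][1]*420],1)) for x in d])
E
```

```text
39.5833 [ 0.36151783 -0.06274746  0.15981724] box -0.12878915173176994 -7.276252693585311e-05 [ 0.62905562 -0.66891139 -0.07047594]
salt_shaker [(0.63, array([267. , 258.9]))]
toothpick_pot [(0.93, array([408. , 281.3]))]
milk_jug [(0.96, array([349., 189.]))]
order_pad [(0.61, array([270.3, 188.8]))]
```

View pics/n1.png

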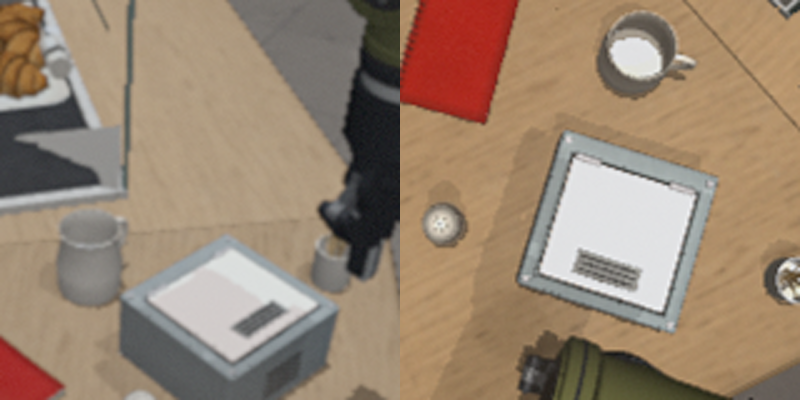

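```bash
python3 -c "
from workcell import r
print(r.job_done(), r.get_state()['clock'])"
```

```text
the job is handed in; nothing more can be done
the job is handed in; nothing more can be done
```

I popped the cover open and pressed the large (left) button down about 6 mm to its stop at 13 N. The cover is now closed and latched, but it took several tries. I handed the job in at about 39.7 s, of the 51 s allowed.

**Closing the cover:** After the first closing press (11 N at the stop) the cover sprang open again. It did so again on a second full close and on three presses without fully reopening it (one let go fully, two followed up slowly). I don't know why. The button was pressed only during the first opening, and I did not repeat it. The last try began with the cover nearly fully open: I brought it down slowly and pressed smoothly to the stop at 11 N. It latched when I let go.

**Last checks:** About 1.2 s after release, both cameras showed the cover still shut and level with the rim. The arm was clear, with about zero contact force. The shaker, pot and pad were where they started, within about 2 pixels. The recognised point on the jug shifted about 6 pixels, but the jug looked unmoved in the pictures. The fingertips never came near the small button.

**What disagreed:**
- The reported TCP height was about 33 mm lower than where the fingertips actually touched, so I worked by touch rather than by the reported height.
- During one closing attempt the force on the cover briefly reached about 40 N (35 N of it vertical), through the fingertips.
- Several presses went over the advised 12 N, up to about 20 N.

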